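# Unload the sample carousel into stack-nest crates

## Task

Unload the sample carousel into the two stack-nest crates: the white jars go upright into the grey crate, the amber jars upright into the blue one, each set down gently rather than dropped. Lift the nested blue crate out and set it aside, turn the carousel by its knob to bring the jars one at a time to the opening in the cover, and when all the white jars are in the grey crate, put the blue crate on it turned end for end so that it stands on the grey rim with its feet instead of nesting on the jars. Finish with the grey crate on the worktop, the blue one stacked squarely on it and every jar in its crate, and leave the stain bottle, the tape roll and the beaker where they are.

Things in the scene. Friction and masses are not known exactly. Their poses are not given: they have to be found in the camera images.
- lower_crate: light grey stack-nest crate, 230 (own x) x 102 (own y) x 75 mm high, open top, 0.25 kg; origin at the centre of its underside, z up. Floor 3 mm thick; inside 200 x 66 mm up to 39 mm height, 212 x 78 mm above that. Stands in front of the centrifuge; two jars fit lengthwise, e.g. 46 mm either side of its centre
- upper_crate: blue crate, the same shape and size as the grey one, origin alike. At the start it is nested in the grey crate, same way round, its underside 42 mm above the grey one's, and lifts straight out. Put on the grey crate turned by 180 degrees it stands 70 mm above the grey one's underside, its lowest 5 mm in the grey mouth with 3 mm play all round
- upper_crate_label_end (a point): end wall with the blank white label, at the blue crate's own +x end: 109 mm from its centre, 60 mm up; axes as the crate's. On both long sides of a crate, feet (20 mm long, |y| 36 to 45 mm, undersides 5 mm up) stand at x = -45 and +75 mm, with channels in the rim above them: same way round the feet go down the channels, turned they stand on the rim
- lower_crate_label_end (a point): the same point of the grey crate: its own +x end, with a blank white label
- upper_crate_grip (a point): top of the grip panel in the middle of the blue crate's long side at its own +y (43.5 mm from the centre, at rim height 75 mm); the same at -y and on the grey crate. Upright panel 60 mm long, 9 mm thick (|y| 39 to 48 mm), 29 mm deep from the rim; pinch it firmly from above, one finger inside, one outside; inside, a step lies 36 mm below the rim
- rotor (a joint): turn of the carousel's rotor about its upright axis, rad, 0 at the start however it stands, grows counter-clockwise seen from above; no end stops; friction of 0.06 N m keeps it where it is left
- knob (a point): black bar knob on the rotor's shaft above the clear cover: 40 mm long (point x), 13 mm wide (y), from 98 to 132 mm above the worktop; the point lies on the turning axis 120 mm above the worktop and turns with the rotor. Pinch it across its width from above to turn
- opening (a point): the middle of the cover's opening: a pocket's floor centre comes here, 20 mm above the worktop, 80 mm from the turning axis; point x points to the axis. The fixed base is 242 mm across; its clear cover (wall, and roof with top at 93 mm) is cut away 50 degrees either side of this point; jars come out only here, from a pocket within about 8 degrees of it
- pocket_1 (a point): centre of the floor of rotor pocket 1, 20 mm above the worktop: a blue cup, 61 mm inside, 24 mm deep; five cups, 72 degrees apart, 80 mm from the turning axis
- pocket_2 (a point): centre of the floor of rotor pocket 2, 20 mm above the worktop: a blue cup, 61 mm inside, 24 mm deep; five cups, 72 degrees apart, 80 mm from the turning axis
- pocket_3 (a point): centre of the floor of rotor pocket 3, 20 mm above the worktop: a blue cup, 61 mm inside, 24 mm deep; five cups, 72 degrees apart, 80 mm from the turning axis
- pocket_4 (a point): centre of the floor of rotor pocket 4, 20 mm above the worktop: a blue cup, 61 mm inside, 24 mm deep; five cups, 72 degrees apart, 80 mm from the turning axis
- pocket_5 (a point): centre of the floor of rotor pocket 5, 20 mm above the worktop: a blue cup, 61 mm inside, 24 mm deep; five cups, 72 degrees apart, 80 mm from the turning axis
- white_jar_1: white jar with white screw lid, 56 mm across, 62 mm high, 0.14 kg; origin at the centre of its underside; stands in one of the carousel's pockets at the start, or is absent (None)
- white_jar_2: white jar with white screw lid, 56 mm across, 62 mm high, 0.14 kg; origin at the centre of its underside; stands in one of the carousel's pockets at the start, or is absent (None)
- amber_jar_1: amber jar with black screw lid and white label band, 56 mm across, 62 mm high, 0.14 kg; origin at the centre of its underside; stands in one of the carousel's pockets at the start, or is absent (None)
- amber_jar_2: amber jar with black screw lid and white label band, 56 mm across, 62 mm high, 0.14 kg; origin at the centre of its underside; stands in one of the carousel's pockets at the start, or is absent (None)
- amber_jar_3: amber jar with black screw lid and white label band, 56 mm across, 62 mm high, 0.14 kg; origin at the centre of its underside; stands in one of the carousel's pockets at the start, or is absent (None)
- stain_bottle: bystander: amber stain bottle with red cap, 52 mm across, 105 mm high, origin under its centre, behind the crates between centrifuge and stirrer
- tape_roll: bystander: roll of yellow tape lying flat, 74 mm across, 20 mm high, origin under its centre, left of the carousel's front
- beaker: bystander: glass beaker, 69 mm across, 80 mm high, origin under its centre, in front of the blue stirrer. Right of the stirrer the worktop is clear (x 0.38 to 0.63, y -0.475 to -0.355) for setting a crate down lengthwise in x

How it is judged:
By the outcome, as a careful person would: the job done as asked, in the order asked, and still so for the second after the job is handed in, with the robot touching nothing.
Of white_jar_1, white_jar_2 only 1 to 2 are there at a start; the rules pass over those that are not, and their reading is None.
Of amber_jar_1, amber_jar_2, amber_jar_3 only 1 to 2 are there at a start; the rules pass over those that are not, and their reading is None.
At some moment in a run one of lower_crate, upper_crate may be knocked a few centimetres aside while the robot is not near it.
It also fails if it takes over 210 s, if anything falls off the work surface, if the arm or the gripper's body presses on something with over 40 N, if the wrist force passes 120 N, or if a joint passes its speed limit or range.

## Robot

A 6-joint arm with a two-finger parallel gripper is mounted at the origin on a cart in front of the work surface, level with it; the furniture and walls round the work are solid. World frame = base frame: x ahead of the robot, y to its left, z up, the work surface at z = 0. Lengths are in m, angles in rad, forces in N, time in s.
With the tool pointing down it reaches from about 0.25 to 0.725 m from the base axis. Payload 4 kg.
Tool frame: the origin (TCP) lies between the finger pads; the fingertips stand 11 mm ahead of it and the grasp point (between the pads) lies 8 mm behind it (bot.tip_extent is the distance from the TCP to the fingertips, in m); z points along the fingers, y is the line along which they close (so a half turn about z gives the same grasp; the last joint's range is limited). The gripper opens to 85 mm and grips with 20 to 120 N. Pads are 22 mm wide; open, the fingers measure 114 mm over their backs; the gripper's body (76 mm by 85 mm) begins 54 mm behind the grasp point. The pads swing forward as they close: fully open they stand 13 mm farther back than shut.
Start: joints at [-1.161, 0.241, 0.005, 1.335, 0, 1.571], TCP at [0.199, -0.459, 0.242] pointing down, gripper open.
Joint ranges: [-2.72, 2.72], [-1.05, 1.87], [-1.09, 1.28], [-1.99, 2.15], [-1.42, 1.44], [-3.14, 3.14]. Speed limits (rad/s): [2.79, 2.79, 3.14, 3.14, 3.14, 3.14].

## Interface

Orientations are given as a unit quaternion [x, y, z, w].
In Python, from workcell import bot gives the robot as it stands. The module is installed in compiled form; this text tells all that it offers.
- The arm moves only by the tool drive_tool, never from a script. Its argument "rows" is a list of rows, each an object of numbers: "dx", "dy", "dz": the shift along the tool's x, y, z in units of 50 mm (1.0 is 50 mm); "wx", "wy", "wz": the turn, a rotation vector about the tool's x, y, z in units of 5 degrees (1.0 is 5 degrees); "hand": the finger opening in mm, from 0 to 85.4. A call has 1 to 20 rows; each row is the pose to reach, as a shift and turn from the pose commanded when the call began, along the tool's axes at that moment; what a row does not reach only later rows make up. A row lasts 1/10 s, in which the tool goes at most 50 mm and 8.59 degrees, less where a joint would pass 70% of its speed; a pose out of reach is approached as far as the arm can. A call with a gripper value outside its range is refused whole. The fingers move at their own pace and stop on an object; the grip force is fixed at half the most. Time passes only in rows, so rows that repeat a pose let the fingers close. It gives the time, the measured TCP pose, the force, the opening and the grip force at its end, in the units of the state.
- bot.get_obs(): the state, without advancing time (a new reading comes with each control period).
- bot.camera(name): name is "scene" or "top"; returns the picture (480x640x3 uint8, red, green, blue); there is no depth.
- bot.get_calibration(name): a dict with "vfov" (degrees; the focal length in pixels is half the picture's height over the tangent of half this angle, whatever the lens; pixels are square), "cx", "cy" (the principal point, pixels), "k1" (the pictures are not rectified: a ray, as slopes to the right and down, at radius r is drawn at 1 + k1 r^2 times it, then the intrinsics apply), "origin" and "rotation" of the camera in the world. Camera axes: x right, y up, looking along -z (the intrinsics and any distortion apply to the point x, -y, -z); pixel columns grow to the right and rows downward; lengths in m; the calibration is good to about 2 mm. A picture is of the moment at which its call begins. get_calibration takes no time and is no camera call.
- bot.job_done(): hands the job in; it is judged then, once.
Trained networks look in the newest picture that a camera, given by its name, has taken for a name from the list of things; names that differ only in an ending like _2 or _b are one class to them, and where a whole thing is asked for, a point or a joint stands for the part that bears it (a point fixed in the world has none). Each returns a list of dicts, best first, with "score" (0 to 1); they miss things now and then, are a little off and sometimes report something else, mostly with a low value. They report only what shows in the picture. A call takes as long as a camera call.
- bot.look_for(camera, thing): "extent" ([centre column, centre row, width, height] in pixels, round what is visible of it).
- bot.outline_of(camera, thing): "region" (480x640 bool, what is visible of it) and "extent" ([centre column, centre row, width, height] in pixels, round what is visible of it).
The state is a dict: "clock": time; "joint_pos": joint angles; "joint_vel": joint speeds; "tau": joint torques, N m; "eef_pos": TCP position; "tool_rot": TCP orientation; "ft_force": force on the tool from outside, world axes, zero at the start; "ft_torque": the same for the moment, N m; "grip_width": finger opening in m; "grasp_force": force on a finger pad.
Only numpy, scipy, OpenCV 4.12 (cv2) and the standard library are available. Lean on these libraries where they do the work, as an engineer would, in place of code of your own. Each camera call takes 0.05 s, during which the arm holds its last target. There are 200 camera calls.

## Working session

There is one attempt and no reset: what is moved stays moved. The work goes in short steps, Python scripts to look and compute and a tool call to move; the robot and the scene stay as the last step left them, time stands still between calls to the robot, and variables do not carry over. Pictures are saved under pics/ and viewed, at most 14 in all, crops included, and the job is handed in when it is done.

Besides the shell and the picture viewer there is one more tool, called after "Call:" by a JSON object that holds its "method" and its "body". drive_tool: Moves the arm, as the interface text tells. Its arguments: {"type":"object","properties":{"rows":{"type":"array","items":{"type":"object","properties":{"dx":{"type":"number"},"dy":{"type":"number"},"dz":{"type":"number"},"wx":{"type":"number"},"wy":{"type":"number"},"wz":{"type":"number"},"hand":{"type":"number"}}}}},"required":["rows"]}

```bash
mkdir -p pics; python3 - <<'E'
from workcell import bot
import cv2
for n in("scene","top"):
    im=bot.camera(n); cv2.imwrite(f"pics/{n}0.png",im[:,:,::-1])
    print(n,bot.get_calibration(n))
o=bot.get_obs(); print(o)
for t in("lower_crate","upper_crate","rotor","knob","white_jar_1","amber_jar_1","stain_bottle","tape_roll","beaker","upper_crate_label_end"):
    for n in("scene","top"):
        print(n,t,[(round(d['score'],2),[round(float(v)) for v in d['extent']]) for d in bot.look_for(n,t)][:5])
E
```

```text
scene {'vfov': 50.87828588981371, 'cx': 311.01634531421837, 'cy': 240.92019206867133, 'k1': -0.0715615498527841, 'origin': array([-0.30571378,  0.92524203,  0.65207226]), 'rotation': array([-0.21022903,  0.49765513,  0.7735697 , -0.33125979])}
top {'vfov': 51.134739385977994, 'cx': 322.92341673544354, 'cy': 237.1957086683743, 'k1': 0.02877590859143348, 'origin': array([0.46244443, 0.09553779, 1.32352275]), 'rotation': array([ 0.02187782, -0.0164039 , -0.69973471,  0.71387926])}
{'clock': 0.1, 'joint_pos': array([-1.16100454e+00,  2.41362969e-01,  3.86727861e-03,  1.33517988e+00,
        1.10726030e-05,  1.57080940e+00]), 'joint_vel': array([ 0.0033343 , -0.00301959,  0.00173756, -0.00067779,  0.00010025,
        0.00073127]), 'tau': array([-9.61560158e-05, -3.73137832e+01,  2.53009593e+01,  1.08653738e-02,
       -4.14078022e-05, -9.26045885e-06]), 'eef_pos': array([ 0.19899975, -0.45811164,  0.24149247]), 'tool_rot': array([ 9.79083071e-01,  2.03458735e-01, -1.85765661e-04, -9.21091041e-04]), 'ft_force': array([-0.49925141, -0.11355647,  0.26793226]), 'ft_torque': array([ 0.0668184 
[... 343 characters left out ...]
2, 289, 59, 70]), (0.15, [429, 237, 23, 34])]
top knob [(0.75, [260, 248, 66, 57])]
scene white_jar_1 [(0.72, [270, 297, 25, 25])]
top white_jar_1 []
scene amber_jar_1 [(0.91, [271, 297, 22, 25]), (0.72, [282, 278, 22, 24])]
top amber_jar_1 [(0.61, [242, 258, 28, 24]), (0.61, [275, 245, 24, 26]), (0.49, [376, 261, 95, 44])]
scene stain_bottle [(0.8, [346, 222, 13, 22])]
top stain_bottle [(0.88, [416, 201, 28, 23])]
scene tape_roll [(0.86, [216, 357, 40, 31])]
top tape_roll [(0.71, [179, 273, 28, 27])]
scene beaker [(0.76, [428, 236, 24, 35])]
top beaker [(0.92, [473, 280, 35, 25])]
scene upper_crate_label_end [(0.58, [364, 241, 79, 49])]
top upper_crate_label_end [(0.87, [376, 259, 94, 44])]
```

View pics/scene0.png

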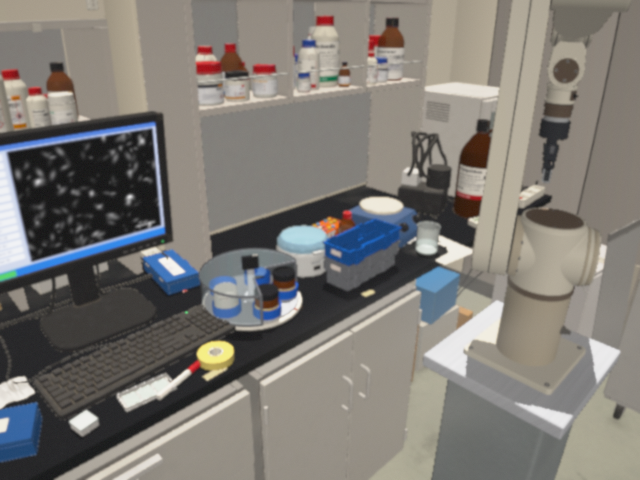

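View pics/top0.png

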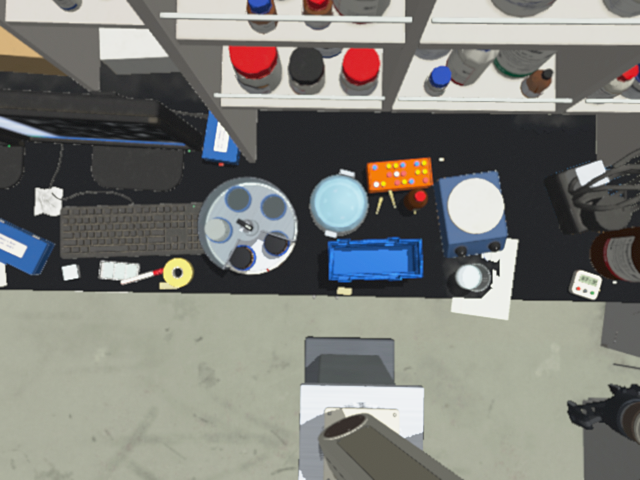

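```bash
cat > h.py <<'E'
from workcell import bot
import numpy as np,cv2
from scipy.spatial.transform import Rotation as R
C={n:bot.get_calibration(n) for n in("scene","top")}
def cam(n):
    c=C[n]; f=240/np.tan(np.radians(c['vfov']/2)); return c,f,R.from_quat(c['rotation']).as_matrix()
def proj(n,P):
    c,f,M=cam(n); q=(np.atleast_2d(P)-c['origin'])@M
    s=np.c_[q[:,0]/-q[:,2],-q[:,1]/-q[:,2]]; r2=(s**2).sum(1,keepdims=True)
    return s*(1+c['k1']*r2)*f+[c['cx'],c['cy']]
def unproj(n,uv,z):
    c,f,M=cam(n); d=(np.atleast_2d(uv)-[c['cx'],c['cy']])/f; s=d.copy()
    for _ in range(20): s=d/(1+c['k1']*(s**2).sum(1,keepdims=True))
    v=np.c_[s[:,0],-s[:,1],-np.ones(len(s))]@M.T
    return c['origin']+v*((z-c['origin'][2])/v[:,2:])
def crop(n,x0,y0,x1,y1,k,name,im=None):
    im=bot.camera(n) if im is None else im
    cv2.imwrite(f"pics/{name}.png",cv2.resize(im[y0:y1,x0:x1,::-1],None,fx=k,fy=k,interpolation=cv2.INTER_CUBIC))
    return im
E
python3 - <<'E'
from h import *
im=crop("top",190,165,310,285,5,"car0",cv2.imread("pics/top0.png")[:,:,::-1])
crop("top",310,180,510,330,4,"cr0",im)
for t in("upper_crate","stain_bottle","beaker","tape_roll","rotor"):
    bot.camera("top"); o=bot.outline_of("top",t)
    if o:
        m=o[0]['region'].astype(np.uint8); print(t,round(o[0]['score'],2),o[0]['extent'],cv2.minAreaRect(cv2.findNonZero(m)))
E
```

```text
upper_crate 0.57 [375.1, 260.6, 97.4, 45.8] ((374.9634704589844, 259.3563537597656), (42.1673698425293, 94.42113494873047), 88.72696685791016)
stain_bottle 0.79 [416.4, 201.3, 24.1, 20.3] ((415.25006103515625, 199.25001525878906), (19.091880798339844, 24.041629791259766), 45.0)
beaker 0.59 [472.4, 277.9, 33.6, 30.5] ((473.0, 277.5), (27.0, 34.0), 90.0)
tape_roll 0.73 [178.9, 274.8, 24.6, 25.3] ((178.5, 272.5), (27.0, 29.0), 90.0)
rotor 0.62 [258.3, 245.4, 64.4, 48.9] ((257.8000183105469, 248.10000610351562), (58.502140045166016, 49.01530838012695), 18.434946060180664)
```

View pics/car0.png

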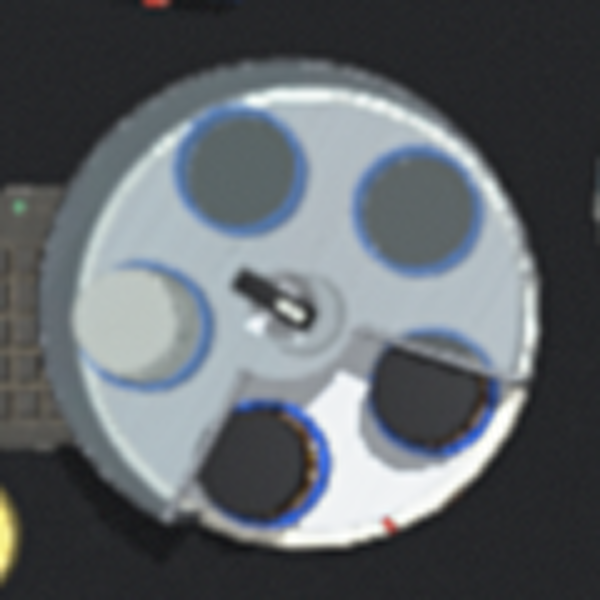

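View pics/cr0.png

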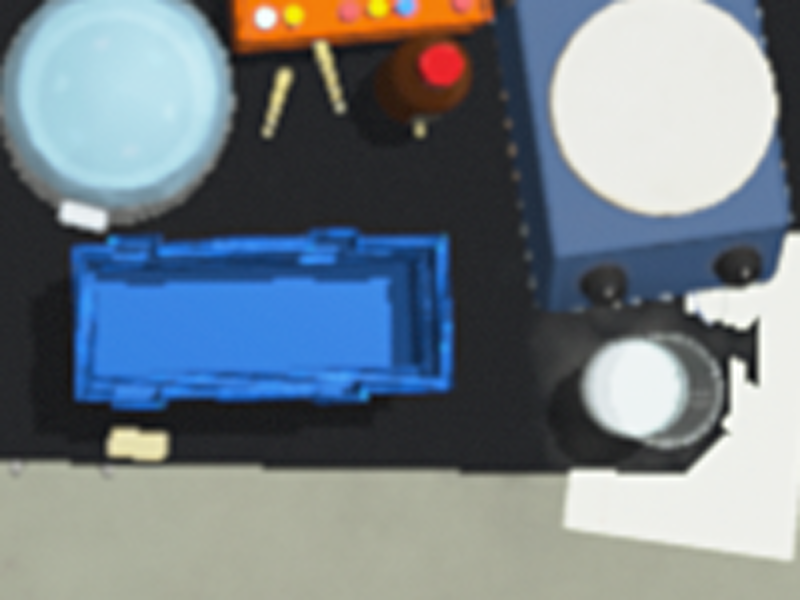

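Top view: crates' rim spans px (328–422, 239–281), with the rim channels asymmetric to the left, so crate +x points to world +y. The carousel has a white jar at left (216,229), ambers at (242,257) and (275,243), two empty cups, and a red opening mark at (268,270).

```bash
cat >> h.py <<'E'
from scipy.optimize import least_squares
def fit2d(P,model,x0):
    def f(p): 
        c,s=np.cos(p[2]),np.sin(p[2]); return (model@np.array([[c,s],[-s,c]])+p[:2]-P[:,:2]).ravel()
    r=least_squares(f,x0); return r.x,np.sqrt((r.fun**2).reshape(-1,2).sum(1))*1000
def go(x,y,z,yaw_deg):
    """rows numbers for tool-down target; tool x axis at yaw_deg (closing axis yaw-90)"""
    o=bot.get_obs(); Rc=R.from_quat(o['tool_rot']); cur=np.degrees(np.arctan2(*Rc.as_matrix()[1::-1,0]))
    d=Rc.inv().apply(np.array([x,y,z])-o['eef_pos'])/0.05
    w=np.degrees((Rc.inv()*R.from_euler('ZX',[yaw_deg,180],degrees=True)).as_rotvec())/5
    print('d',d.round(3),'w',w.round(3),'curyaw',cur.round(2),'pos',o['eef_pos'].round(4),'j6',o['joint_pos'][[0,5]].round(2),'t',o['clock'])
E
python3 - <<'E'
from h import *
np.set_printoptions(precision=4,suppress=True)
k=lambda L:np.array(L)/5+[190-.4,165-.4]
cup=unproj("top",k([[150,325],[240,170],[420,210],[435,392],[265,465]]),.044)
ang=-np.arange(5)*2*np.pi/5
m=.08*np.c_[np.cos(ang),np.sin(ang)]
p,e=fit2d(cup,m,[cup[:,0].mean(),cup[:,1].mean(),np.pi/2]); print('carousel',p[:2],'white angle',np.degrees(p[2]),e)
mark=unproj("top",k([[390,525]]),.01)[0]; d=mark[:2]-p[:2]; print('mark',mark,'r',np.hypot(*d),'ang',np.degrees(np.arctan2(d[1],d[0])))
ed=unproj("top",k([[525,385],[180,520]]),.093)
for q in ed: d=q[:2]-p[:2]; print('edge',np.hypot(*d),np.degrees(np.arctan2(d[1],d[0])))
kn=unproj("top",k([[237,275],[313,317]]),.132); print('knob ends',kn,np.degrees(np.arctan2(*(kn[1]-kn[0])[1::-1])))
for n,u in(('white',[130,322]),('A',[253,462]),('B',[425,387])):
    q=unproj("top",k([u]),.082)[0]; d=q[:2]-p[:2]; print(n,q,np.hypot(*d),np.degrees(np.arctan2(d[1],d[0])))
c=lambda L:np.array(L)/4+[310-.4,180-.4]
P=unproj("top",c([[75,243],[448,235],[451,392],[75,402]]),.117)
M=np.array([[.115,-.051],[-.115,-.051],[-.115,.051],[.115,.051]])
print(P); print(fit2d(P,M,[.4,0,np.pi/2]))
for n,e,z in(('stain',[437,62],.105),('beaker',[635,388],.08)): print(n,unproj("top",c([e]),z))
print('tape',unproj("top",[[178.8,273]],.02))
E
```

```text
carousel [0.554  0.2932] white angle 96.30703466810714 [2.0888 1.0184 0.2177 0.4566 0.4945]
mark [0.4459 0.2493 0.01  ] r 0.11674129719373155 ang -157.92402144936534
edge 0.12382522718384352 -107.48628275227786
edge 0.1175513142912096 155.210277020474
knob ends [[0.5649 0.3111 0.132 ]
 [0.5455 0.2743 0.132 ]] -117.74932723143974
white [0.5447 0.3725 0.082 ] 0.07986602050292231 96.69862233220697
A [0.4765 0.3095 0.082 ] 0.07921258619140222 168.12799421156865
B [0.5153 0.2253 0.082 ] 0.07810808944750423 -119.69730071118157
[[ 0.5204  0.0923  0.117 ]
 [ 0.5297 -0.1315  0.117 ]
 [ 0.4357 -0.1342  0.117 ]
 [ 0.425   0.0905  0.117 ]]
(array([ 0.4777, -0.0207,  1.612 ]), array([5.292 , 4.2298, 5.5239, 3.4308]))
stain [[ 0.6358 -0.126   0.105 ]]
beaker [[ 0.4398 -0.2539  0.08  ]]
tape [[0.4327 0.4779 0.02  ]]
```

```bash
python3 - <<'E'
from h import *
print(bot.tip_extent); go(.4342,-.0225,.19,92.4)
print('centrifuge front top?',unproj("top",[[338,235]],.1),'scene lid/bot',unproj("scene",[[303,275]],0))
E
```

```text
0.011
d [ 7.786 -6.127  1.046] w [ -0.     -0.    -13.784] curyaw 23.48 pos [ 0.1992 -0.4586  0.2423] j6 [-1.16  1.57] t 1.6
centrifuge front top? [[0.53476017 0.06897141 0.1       ]] scene lid/bot [[0.57519892 0.1064958  0.        ]]
```

Call:
{"method": "drive_tool", "body": {"rows": [{"dx":7.786,"dy":-6.127,"dz":0.5,"wz":-13.784,"hand":40},{"dx":7.786,"dy":-6.127,"dz":0.5,"wz":-13.784,"hand":40},{"dx":7.786,"dy":-6.127,"dz":0.5,"wz":-13.784,"hand":40},{"dx":7.786,"dy":-6.127,"dz":0.5,"wz":-13.784,"hand":40},{"dx":7.786,"dy":-6.127,"dz":0.5,"wz":-13.784,"hand":40},{"dx":7.786,"dy":-6.127,"dz":0.5,"wz":-13.784,"hand":40},{"dx":7.786,"dy":-6.127,"dz":0.5,"wz":-13.784,"hand":40},{"dx":7.786,"dy":-6.127,"dz":0.5,"wz":-13.784,"hand":40},{"dx":7.786,"dy":-6.127,"dz":0.5,"wz":-13.784,"hand":40},{"dx":7.786,"dy":-6.127,"dz":0.5,"wz":-13.784,"hand":40},{"dx":7.786,"dy":-6.127,"dz":0.8,"wz":-13.784,"hand":40},{"dx":7.786,"dy":-6.127,"dz":1.046,"wz":-13.784,"hand":40},{"dx":7.786,"dy":-6.127,"dz":1.046,"wz":-13.784,"hand":40},{"dx":7.786,"dy":-6.127,"dz":1.046,"wz":-13.784,"hand":40},{"dx":7.786,"dy":-6.127,"dz":1.046,"wz":-13.784,"hand":40}]}}

```text
invalid input at $.rows[0]: expected keys dx, dy, dz, wx, wy, wz, hand
```

```bash
python3 - <<'E'
from h import *
go(.4342,-.0225,.10,92.4)
crop("scene",300,150,450,290,4,"s1")
E
```

```text
d [ 7.786 -6.127  2.846] w [ -0.     -0.    -13.784] curyaw 23.48 pos [ 0.1992 -0.4586  0.2423] j6 [-1.16  1.57] t 1.6
```

View pics/s1.png

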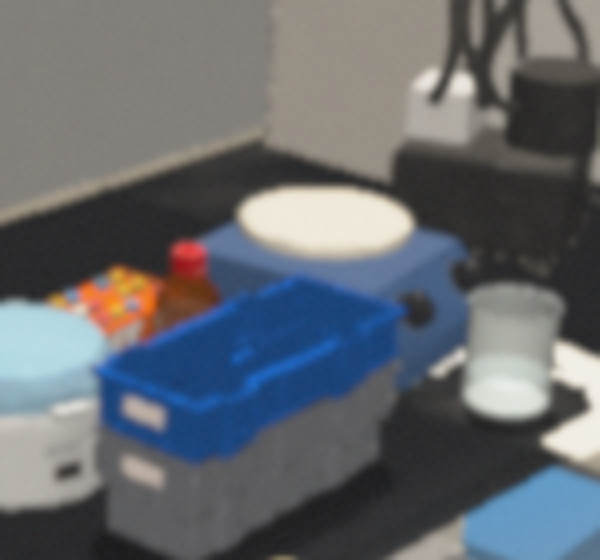

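Scene crop: both white labels face the +y end (crop 143,412 and 143,470), as inferred.

Call:
{"method": "drive_tool", "body": {"rows": [{"dx":7.786,"dy":-6.127,"dz":0.5,"wx":0,"wy":0,"wz":-13.784,"hand":40},{"dx":7.786,"dy":-6.127,"dz":0.5,"wx":0,"wy":0,"wz":-13.784,"hand":40},{"dx":7.786,"dy":-6.127,"dz":0.5,"wx":0,"wy":0,"wz":-13.784,"hand":40},{"dx":7.786,"dy":-6.127,"dz":0.5,"wx":0,"wy":0,"wz":-13.784,"hand":40},{"dx":7.786,"dy":-6.127,"dz":0.5,"wx":0,"wy":0,"wz":-13.784,"hand":40},{"dx":7.786,"dy":-6.127,"dz":0.5,"wx":0,"wy":0,"wz":-13.784,"hand":40},{"dx":7.786,"dy":-6.127,"dz":0.5,"wx":0,"wy":0,"wz":-13.784,"hand":40},{"dx":7.786,"dy":-6.127,"dz":0.5,"wx":0,"wy":0,"wz":-13.784,"hand":40},{"dx":7.786,"dy":-6.127,"dz":0.5,"wx":0,"wy":0,"wz":-13.784,"hand":40},{"dx":7.786,"dy":-6.127,"dz":0.5,"wx":0,"wy":0,"wz":-13.784,"hand":40},{"dx":7.786,"dy":-6.127,"dz":1.046,"wx":0,"wy":0,"wz":-13.784,"hand":40},{"dx":7.786,"dy":-6.127,"dz":1.046,"wx":0,"wy":0,"wz":-13.784,"hand":40},{"dx":7.786,"dy":-6.127,"dz":1.046,"wx":0,"wy":0,"wz":-13.784,"hand":40},{"dx":7.786,"dy":-6.127,"dz":1.046,"wx":0,"wy":0,"wz":-13.784,"hand":40},{"dx":7.786,"dy":-6.127,"dz":1.046,"wx":0,"wy":0,"wz":-13.784,"hand":40}]}}

```text
clock: 3.15
eef_pos: [0.4347, -0.0235, 0.1911]
tool_rot: [0.693, 0.721, 0.001, 0.001]
ft_force: [0.7, -0.1, 0.8]
grip_width: 0.0399
grasp_force: 0.0
```

```bash
python3 - <<'E'
from h import *
go(.4342,-.0225,.10,92.4)
E
```

```text
d [ 0.02  -0.012  1.823] w [ 0.023  0.002 -0.024] curyaw 92.28 pos [ 0.4347 -0.0235  0.1911] j6 [-0.05  1.48] t 3.15
```

Call:
{"method": "drive_tool", "body": {"rows": [{"dx":0,"dy":-0.01,"dz":0.6,"wx":0,"wy":0,"wz":0,"hand":40},{"dx":0,"dy":-0.01,"dz":1.2,"wx":0,"wy":0,"wz":0,"hand":40},{"dx":0,"dy":-0.01,"dz":1.6,"wx":0,"wy":0,"wz":0,"hand":40},{"dx":0,"dy":-0.01,"dz":1.82,"wx":0,"wy":0,"wz":0,"hand":40},{"dx":0,"dy":-0.01,"dz":1.82,"wx":0,"wy":0,"wz":0,"hand":40},{"dx":0,"dy":-0.01,"dz":1.82,"wx":0,"wy":0,"wz":0,"hand":20},{"dx":0,"dy":-0.01,"dz":1.82,"wx":0,"wy":0,"wz":0,"hand":0},{"dx":0,"dy":-0.01,"dz":1.82,"wx":0,"wy":0,"wz":0,"hand":0},{"dx":0,"dy":-0.01,"dz":1.82,"wx":0,"wy":0,"wz":0,"hand":0},{"dx":0,"dy":-0.01,"dz":1.82,"wx":0,"wy":0,"wz":0,"hand":0},{"dx":0,"dy":-0.01,"dz":1.82,"wx":0,"wy":0,"wz":0,"hand":0},{"dx":0,"dy":-0.01,"dz":1.82,"wx":0,"wy":0,"wz":0,"hand":0}]}}

```text
clock: 4.35
eef_pos: [0.4349, -0.0227, 0.1004]
tool_rot: [0.692, 0.722, 0.001, 0.001]
ft_force: [-0.0, -1.1, 5.5]
grip_width: 0.008
grasp_force: 60.4
```

Call:
{"method": "drive_tool", "body": {"rows": [{"dx":0,"dy":0,"dz":-0.2,"wx":0,"wy":0,"wz":0,"hand":0},{"dx":0,"dy":0,"dz":-0.4,"wx":0,"wy":0,"wz":0,"hand":0},{"dx":0,"dy":0,"dz":-0.6,"wx":0,"wy":0,"wz":0,"hand":0},{"dx":0,"dy":0,"dz":-0.8,"wx":0,"wy":0,"wz":0,"hand":0},{"dx":0,"dy":0,"dz":-1.0,"wx":0,"wy":0,"wz":0,"hand":0},{"dx":0,"dy":0,"dz":-1.3,"wx":0,"wy":0,"wz":0,"hand":0},{"dx":0,"dy":0,"dz":-1.7,"wx":0,"wy":0,"wz":0,"hand":0},{"dx":0,"dy":0,"dz":-2.2,"wx":0,"wy":0,"wz":0,"hand":0},{"dx":0,"dy":0,"dz":-2.7,"wx":0,"wy":0,"wz":0,"hand":0},{"dx":0,"dy":0,"dz":-3.0,"wx":0,"wy":0,"wz":0,"hand":0},{"dx":0,"dy":0,"dz":-3.0,"wx":0,"wy":0,"wz":0,"hand":0},{"dx":0,"dy":0,"dz":-3.0,"wx":0,"wy":0,"wz":0,"hand":0}]}}

```text
clock: 5.55
eef_pos: [0.4336, -0.0225, 0.249]
tool_rot: [0.692, 0.722, 0.0, 0.0]
ft_force: [-0.3, -0.6, -1.9]
grip_width: 0.0078
grasp_force: 59.2
```

```bash
python3 - <<'E'
from h import *
crop("scene",280,80,480,300,3,"s2"); im=crop("top",300,160,640,340,2,"t2")
cv2.imwrite("pics/st2.png",np.vstack([cv2.resize(cv2.imread("pics/s2.png"),(500,550))[:, :],])) 
go(.505,-.3715,.25,0)
E
```

```text
d [-7.034  1.148 -0.045] w [-0.022  0.019 18.48 ] curyaw 92.4 pos [ 0.4329 -0.0225  0.2479] j6 [-0.05  1.48] t 5.65
```

View pics/s2.png

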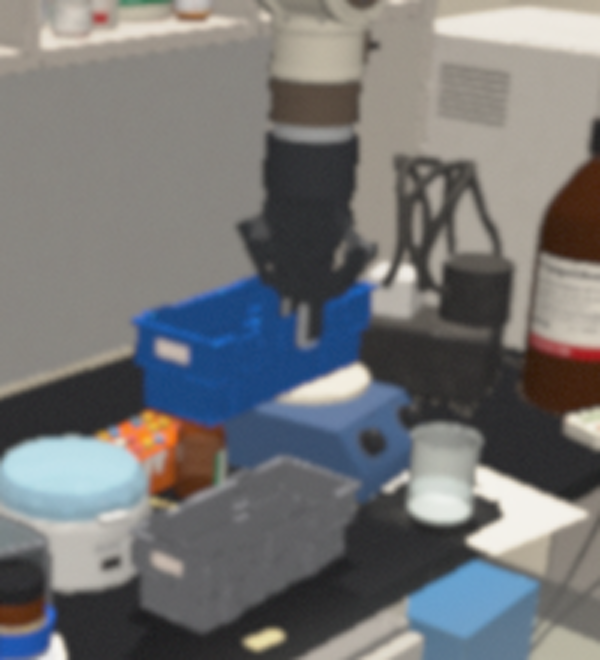

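Call:
{"method": "drive_tool", "body": {"rows": [{"dx":-1,"dy":0,"dz":0,"wx":0,"wy":0,"wz":1.5,"hand":0},{"dx":-2,"dy":-0.2,"dz":0,"wx":0,"wy":0,"wz":3.2,"hand":0},{"dx":-2.8,"dy":-0.3,"dz":0,"wx":0,"wy":0,"wz":4.9,"hand":0},{"dx":-3.6,"dy":-0.3,"dz":0,"wx":0,"wy":0,"wz":6.6,"hand":0},{"dx":-4.4,"dy":-0.3,"dz":0,"wx":0,"wy":0,"wz":8.3,"hand":0},{"dx":-5.2,"dy":-0.3,"dz":0,"wx":0,"wy":0,"wz":10,"hand":0},{"dx":-5.9,"dy":-0.3,"dz":0,"wx":0,"wy":0,"wz":11.7,"hand":0},{"dx":-6.6,"dy":-0.3,"dz":0,"wx":0,"wy":0,"wz":13.4,"hand":0},{"dx":-7.03,"dy":-0.3,"dz":0,"wx":0,"wy":0,"wz":15.1,"hand":0},{"dx":-7.03,"dy":-0.2,"dz":0,"wx":0,"wy":0,"wz":16.8,"hand":0},{"dx":-7.03,"dy":0.1,"dz":0,"wx":0,"wy":0,"wz":18.48,"hand":0},{"dx":-7.03,"dy":0.5,"dz":0,"wx":0,"wy":0,"wz":18.48,"hand":0},{"dx":-7.03,"dy":0.9,"dz":0,"wx":0,"wy":0,"wz":18.48,"hand":0},{"dx":-7.03,"dy":1.15,"dz":0,"wx":0,"wy":0,"wz":18.48,"hand":0},{"dx":-7.03,"dy":1.15,"dz":0,"wx":0,"wy":0,"wz":18.48,"hand":0},{"dx":-7.03,"dy":1.15,"dz":0,"wx":0,"wy":0,"wz":18.48,"hand":0}]}}

```text
clock: 7.25
eef_pos: [0.5052, -0.3709, 0.2474]
tool_rot: [1.0, 0.0, -0.001, -0.001]
ft_force: [-0.4, 0.3, -2.5]
grip_width: 0.0082
grasp_force: 59.2
```

```bash
python3 - <<'E'
from h import *
go(.505,-.3715,.0584,0)
crop("scene",330,120,530,320,3,"s3"); im=crop("top",400,150,640,330,3,"t3")
print('bottle left edge',unproj("top",[[592,255]],.2), 'clamp',unproj("top",[[552,190]],.1))
E
```

```text
d [0.006 0.019 3.78 ] w [-0.019  0.031  0.003] curyaw 0.02 pos [ 0.5052 -0.3709  0.2474] j6 [-0.63  2.51] t 7.25
bottle left edge [[ 0.49560814 -0.49106387  0.2       ]] clamp [[ 0.65462653 -0.4490204   0.1       ]]
```

View pics/t3.png

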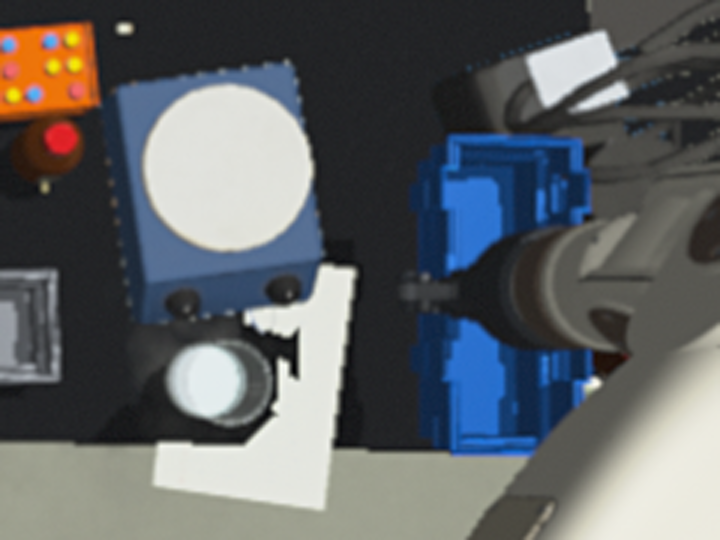

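Crate is held level over the clear area, right of the paper (crop x 420–590).

Call:
{"method": "drive_tool", "body": {"rows": [{"dx":0,"dy":0,"dz":0.7,"wx":0,"wy":0,"wz":0,"hand":0},{"dx":0,"dy":0,"dz":1.4,"wx":0,"wy":0,"wz":0,"hand":0},{"dx":0,"dy":0,"dz":2.1,"wx":0,"wy":0,"wz":0,"hand":0},{"dx":0,"dy":0,"dz":2.8,"wx":0,"wy":0,"wz":0,"hand":0},{"dx":0,"dy":0,"dz":3.3,"wx":0,"wy":0,"wz":0,"hand":0},{"dx":0,"dy":0,"dz":3.5,"wx":0,"wy":0,"wz":0,"hand":0},{"dx":0,"dy":0,"dz":3.6,"wx":0,"wy":0,"wz":0,"hand":0},{"dx":0,"dy":0,"dz":3.68,"wx":0,"wy":0,"wz":0,"hand":0},{"dx":0,"dy":0,"dz":3.74,"wx":0,"wy":0,"wz":0,"hand":0},{"dx":0,"dy":0,"dz":3.76,"wx":0,"wy":0,"wz":0,"hand":0},{"dx":0,"dy":0,"dz":3.76,"wx":0,"wy":0,"wz":0,"hand":0}]}}

```text
clock: 8.45
eef_pos: [0.5066, -0.3726, 0.0624]
tool_rot: [1.0, -0.0, 0.001, 0.001]
ft_force: [0.4, -6.0, 0.3]
grip_width: 0.0077
grasp_force: 64.1
```

Call:
{"method": "drive_tool", "body": {"rows": [{"dx":0,"dy":0,"dz":0.03,"wx":0,"wy":0,"wz":0,"hand":8},{"dx":0,"dy":0,"dz":0.03,"wx":0,"wy":0,"wz":0,"hand":11},{"dx":0,"dy":0,"dz":0.03,"wx":0,"wy":0,"wz":0,"hand":20},{"dx":0,"dy":0,"dz":0.03,"wx":0,"wy":0,"wz":0,"hand":40},{"dx":0,"dy":0,"dz":0.03,"wx":0,"wy":0,"wz":0,"hand":40},{"dx":0,"dy":0,"dz":-1,"wx":0,"wy":0,"wz":0,"hand":40},{"dx":0,"dy":0,"dz":-2,"wx":0,"wy":0,"wz":0,"hand":40},{"dx":0,"dy":0,"dz":-3,"wx":0,"wy":0,"wz":0,"hand":40},{"dx":0,"dy":0,"dz":-4,"wx":0,"wy":0,"wz":0,"hand":40},{"dx":0,"dy":0,"dz":-4,"wx":0,"wy":0,"wz":0,"hand":40}]}}

```text
clock: 9.45
eef_pos: [0.509, -0.3723, 0.2709]
tool_rot: [1.0, 0.0, 0.007, 0.004]
ft_force: [-1.0, -0.6, 0.3]
grip_width: 0.0401
grasp_force: 0.0
```

```bash
python3 - <<'E'
from h import *
go(.554,.2932,.25,152)
E
```

```text
d [  0.907 -13.312   0.327] w [  0.24    0.066 -30.389] curyaw 0.05 pos [ 0.509  -0.3723  0.2709] j6 [-0.63  2.51] t 9.45
```

Call:
{"method": "drive_tool", "body": {"rows": [{"dx":0.9,"dy":-13.31,"dz":0.3,"wx":0,"wy":0,"wz":-12.46,"hand":40},{"dx":0.9,"dy":-13.31,"dz":0.3,"wx":0,"wy":0,"wz":-12.46,"hand":40},{"dx":0.9,"dy":-13.31,"dz":0.3,"wx":0,"wy":0,"wz":-12.46,"hand":40},{"dx":0.9,"dy":-13.31,"dz":0.3,"wx":0,"wy":0,"wz":-12.46,"hand":40},{"dx":0.9,"dy":-13.31,"dz":0.3,"wx":0,"wy":0,"wz":-12.46,"hand":40},{"dx":0.9,"dy":-13.31,"dz":0.3,"wx":0,"wy":0,"wz":-12.46,"hand":40},{"dx":0.9,"dy":-13.31,"dz":0.3,"wx":0,"wy":0,"wz":-12.46,"hand":40},{"dx":0.9,"dy":-13.31,"dz":0.3,"wx":0,"wy":0,"wz":-12.46,"hand":40},{"dx":0.9,"dy":-13.31,"dz":0.3,"wx":0,"wy":0,"wz":-12.46,"hand":40},{"dx":0.9,"dy":-13.31,"dz":0.3,"wx":0,"wy":0,"wz":-12.46,"hand":40},{"dx":0.9,"dy":-13.31,"dz":0.3,"wx":0,"wy":0,"wz":-12.46,"hand":40},{"dx":0.9,"dy":-13.31,"dz":0.3,"wx":0,"wy":0,"wz":-12.46,"hand":40},{"dx":0.9,"dy":-13.31,"dz":0.3,"wx":0,"wy":0,"wz":-12.46,"hand":40},{"dx":0.9,"dy":-13.31,"dz":0.3,"wx":0,"wy":0,"wz":-12.46,"hand":40},{"dx":0.9,"dy":-13.31,"dz":0.3,"wx":0,"wy":0,"wz":-12.46,"hand":40},{"dx":0.9,"dy":-13.31,"dz":0.3,"wx":0,"wy":0,"wz":-12.46,"hand":40},{"dx":0.9,"dy":-13.31,"dz":0.3,"wx":0,"wy":0,"wz":-12.46,"hand":40},{"dx":0.9,"dy":-13.31,"dz":0.3,"wx":0,"wy":0,"wz":-12.46,"hand":40}]}}

```text
clock: 11.25
eef_pos: [0.551, 0.2928, 0.2464]
tool_rot: [0.856, 0.516, 0.0, -0.0]
ft_force: [-0.7, 0.2, -0.7]
grip_width: 0.0396
grasp_force: 0.0
```

```bash
python3 - <<'E'
from h import *
go(.5545,.293,.113,62.3)
E
```

```text
d [0.037 0.061 2.669] w [-0.001 -0.002 -0.023] curyaw 62.19 pos [0.551  0.2928 0.2464] j6 [0.49 2.54] t 11.25
```

Call:
{"method": "drive_tool", "body": {"rows": [{"dx":0.03,"dy":0.05,"dz":0.9,"wx":0,"wy":0,"wz":0,"hand":40},{"dx":0.03,"dy":0.05,"dz":1.8,"wx":0,"wy":0,"wz":0,"hand":40},{"dx":0.03,"dy":0.05,"dz":2.3,"wx":0,"wy":0,"wz":0,"hand":40},{"dx":0.03,"dy":0.05,"dz":2.55,"wx":0,"wy":0,"wz":0,"hand":40},{"dx":0.03,"dy":0.05,"dz":2.66,"wx":0,"wy":0,"wz":0,"hand":40},{"dx":0.03,"dy":0.05,"dz":2.66,"wx":0,"wy":0,"wz":0,"hand":40},{"dx":0.03,"dy":0.05,"dz":2.66,"wx":0,"wy":0,"wz":0,"hand":10},{"dx":0.03,"dy":0.05,"dz":2.66,"wx":0,"wy":0,"wz":0,"hand":5},{"dx":0.03,"dy":0.05,"dz":2.66,"wx":0,"wy":0,"wz":0,"hand":5},{"dx":0.03,"dy":0.05,"dz":2.66,"wx":0,"wy":0,"wz":0,"hand":5},{"dx":0.03,"dy":0.05,"dz":2.66,"wx":0,"wy":0,"wz":0,"hand":5}]}}

```text
clock: 12.35
eef_pos: [0.5535, 0.2956, 0.1153]
tool_rot: [0.856, 0.518, 0.001, -0.001]
ft_force: [-4.4, 1.2, 5.4]
grip_width: 0.0119
grasp_force: 61.4
```

```bash
python3 - <<'E'
from h import *
go(.5545,.293,.113,168.5)
E
```

```text
d [-0.038  0.041  0.045] w [  0.027  -0.029 -21.23 ] curyaw 62.35 pos [0.5535 0.2956 0.1153] j6 [0.49 2.54] t 12.35
```

Call:
{"method": "drive_tool", "body": {"rows": [{"dx":0,"dy":0,"dz":0,"wx":0,"wy":0,"wz":-0.6,"hand":5},{"dx":0,"dy":0,"dz":0,"wx":0,"wy":0,"wz":-1.8,"hand":5},{"dx":0,"dy":0,"dz":0,"wx":0,"wy":0,"wz":-3,"hand":5},{"dx":0,"dy":0,"dz":0,"wx":0,"wy":0,"wz":-4.3,"hand":5},{"dx":0,"dy":0,"dz":0,"wx":0,"wy":0,"wz":-5.6,"hand":5},{"dx":0,"dy":0,"dz":0,"wx":0,"wy":0,"wz":-6.9,"hand":5},{"dx":0,"dy":0,"dz":0,"wx":0,"wy":0,"wz":-8.2,"hand":5},{"dx":0,"dy":0,"dz":0,"wx":0,"wy":0,"wz":-9.5,"hand":5},{"dx":0,"dy":0,"dz":0,"wx":0,"wy":0,"wz":-10.8,"hand":5},{"dx":0,"dy":0,"dz":0,"wx":0,"wy":0,"wz":-12.1,"hand":5},{"dx":0,"dy":0,"dz":0,"wx":0,"wy":0,"wz":-13.4,"hand":5},{"dx":0,"dy":0,"dz":0,"wx":0,"wy":0,"wz":-14.7,"hand":5},{"dx":0,"dy":0,"dz":0,"wx":0,"wy":0,"wz":-16,"hand":5},{"dx":0,"dy":0,"dz":0,"wx":0,"wy":0,"wz":-17.3,"hand":5},{"dx":0,"dy":0,"dz":0,"wx":0,"wy":0,"wz":-18.6,"hand":5},{"dx":0,"dy":0,"dz":0,"wx":0,"wy":0,"wz":-19.8,"hand":5},{"dx":0,"dy":0,"dz":0,"wx":0,"wy":0,"wz":-20.8,"hand":5},{"dx":0,"dy":0,"dz":0,"wx":0,"wy":0,"wz":-21.25,"hand":5},{"dx":0,"dy":0,"dz":0,"wx":0,"wy":0,"wz":-21.25,"hand":5},{"dx":0,"dy":0,"dz":0,"wx":0,"wy":0,"wz":-21.25,"hand":5}]}}

```text
clock: 14.35
eef_pos: [0.556, 0.2968, 0.1153]
tool_rot: [0.099, 0.995, 0.003, 0.003]
ft_force: [2.4, 4.7, 1.4]
grip_width: 0.0116
grasp_force: 60.7
```

Call:
{"method": "drive_tool", "body": {"rows": [{"dx":0,"dy":0,"dz":0,"wx":0,"wy":0,"wz":0,"hand":20},{"dx":0,"dy":0,"dz":0,"wx":0,"wy":0,"wz":0,"hand":40},{"dx":0,"dy":0,"dz":0,"wx":0,"wy":0,"wz":0,"hand":40},{"dx":0,"dy":0,"dz":-1,"wx":0,"wy":0,"wz":0,"hand":40},{"dx":0,"dy":0,"dz":-2,"wx":0,"wy":0,"wz":0,"hand":70},{"dx":0,"dy":1,"dz":-2.2,"wx":0,"wy":0,"wz":0,"hand":70},{"dx":0,"dy":2,"dz":-2.2,"wx":0,"wy":0,"wz":0,"hand":70},{"dx":0,"dy":2.5,"dz":-2.2,"wx":0,"wy":0,"wz":0,"hand":70},{"dx":0,"dy":2.5,"dz":-2.2,"wx":0,"wy":0,"wz":0,"hand":70}]}}

```text
clock: 15.25
eef_pos: [0.578, 0.4204, 0.2212]
tool_rot: [0.098, 0.995, -0.0, -0.0]
ft_force: [0.3, -0.0, 0.2]
grip_width: 0.0701
grasp_force: 0.0
```

```bash
python3 - <<'E'
from h import *
im=crop("top",190,165,310,285,5,"car1")
for n,t in(("scene","white_jar_1"),("top","white_jar_1"),("top","lower_crate"),("scene","lower_crate"),("scene","upper_crate")):
    bot.camera(n); print(n,t,[(round(d['score'],2),[round(float(v),1) for v in d['extent']]) for d in bot.look_for(n,t)][:3])
go(.480,.2626,.2,112.5)
E
```

```text
scene white_jar_1 [(0.94, [280.9, 288.7, 24.2, 27.2])]
top white_jar_1 [(0.71, [256.8, 245.6, 60.6, 55.1]), (0.56, [261.3, 255.8, 27.6, 18.8])]
top lower_crate [(0.73, [372.9, 259.8, 94.0, 42.9]), (0.53, [531.5, 251.0, 56.1, 95.6])]
scene lower_crate [(0.8, [362.4, 260.8, 80.6, 59.4])]
scene upper_crate []
d [ 1.324 -3.405  0.469] w [5.0000e-03 1.0000e-03 1.1201e+01] curyaw 168.5 pos [0.5788 0.4162 0.2235] j6 [0.62 0.82] t 15.8
```

View pics/car1.png

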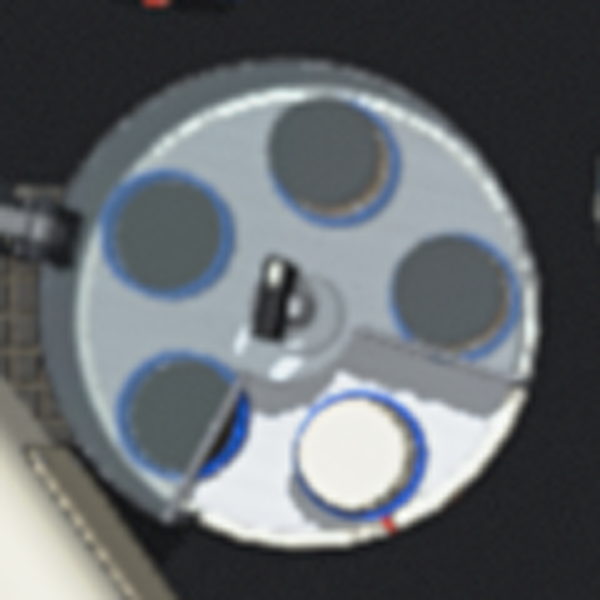

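White jar is in the opening at crop (355,450), slightly left of the red mark; check the angle.

```bash
python3 - <<'E'
from h import *
k=lambda L:np.array(L)/5+[190-.4,165-.4]
cup=unproj("top",k([[360,453],[185,413],[168,233],[333,160],[458,297]]),.044)
ang=-np.arange(5)*2*np.pi/5
p,e=fit2d(cup,.08*np.c_[np.cos(ang),np.sin(ang)],[.55,.29,np.radians(200)]); print(p[:2],np.degrees(p[2]),e)
q=unproj("top",k([[355,450]]),.082)[0]; d=q[:2]-p[:2]; print(q,np.hypot(*d),np.degrees(np.arctan2(d[1],d[0])))
mark=unproj("top",k([[390,523]]),.01)[0]; d=mark[:2]-p[:2]; print('mark',np.hypot(*d),np.degrees(np.arctan2(d[1],d[0])))
E
```

```text
[0.55463686 0.29381308] 204.69460922130207 [1.37677283 1.44416333 0.77359449 1.41483904 0.96409309]
[0.48344877 0.25918174 0.082     ] 0.07916485174594778 -154.05816974805302
mark 0.11656087066917238 -157.56752476593132
```

```bash
python3 - <<'E'
from h import *
go(.481,.2588,.2,204.7)
E
```

```text
d [ 1.289 -3.475  0.469] w [ 2.000e-03  5.000e-03 -7.239e+00] curyaw 168.5 pos [0.5788 0.4162 0.2235] j6 [0.62 0.82] t 15.8
```

Call:
{"method": "drive_tool", "body": {"rows": [{"dx":1.29,"dy":-3.48,"dz":0.2,"wx":0,"wy":0,"wz":-7.24,"hand":64},{"dx":1.29,"dy":-3.48,"dz":0.2,"wx":0,"wy":0,"wz":-7.24,"hand":64},{"dx":1.29,"dy":-3.48,"dz":0.2,"wx":0,"wy":0,"wz":-7.24,"hand":64},{"dx":1.29,"dy":-3.48,"dz":0.2,"wx":0,"wy":0,"wz":-7.24,"hand":64},{"dx":1.29,"dy":-3.48,"dz":0.47,"wx":0,"wy":0,"wz":-7.24,"hand":64},{"dx":1.29,"dy":-3.48,"dz":0.47,"wx":0,"wy":0,"wz":-7.24,"hand":64},{"dx":1.29,"dy":-3.48,"dz":0.47,"wx":0,"wy":0,"wz":-7.24,"hand":64},{"dx":1.29,"dy":-3.48,"dz":0.47,"wx":0,"wy":0,"wz":-7.24,"hand":64},{"dx":1.29,"dy":-3.48,"dz":0.47,"wx":0,"wy":0,"wz":-7.24,"hand":64}]}}

```text
clock: 16.7
eef_pos: [0.4815, 0.2599, 0.1998]
tool_rot: [-0.214, 0.977, 0.0, 0.0]
ft_force: [1.0, 0.1, 0.9]
grip_width: 0.0636
grasp_force: 0.0
```

```bash
python3 - <<'E'
from h import *
go(.481,.2588,.061,204.7)
E
```

```text
d [ 0.02  -0.017  2.776] w [0.001 0.01  0.014] curyaw -155.23 pos [0.4815 0.2599 0.1998] j6 [0.49 0.06] t 16.7
```

Call:
{"method": "drive_tool", "body": {"rows": [{"dx":0.02,"dy":0,"dz":0.8,"wx":0,"wy":0,"wz":0,"hand":64},{"dx":0.02,"dy":0,"dz":1.6,"wx":0,"wy":0,"wz":0,"hand":64},{"dx":0.02,"dy":0,"dz":2.2,"wx":0,"wy":0,"wz":0,"hand":64},{"dx":0.02,"dy":0,"dz":2.6,"wx":0,"wy":0,"wz":0,"hand":64},{"dx":0.02,"dy":0,"dz":2.77,"wx":0,"wy":0,"wz":0,"hand":64},{"dx":0.02,"dy":0,"dz":2.77,"wx":0,"wy":0,"wz":0,"hand":64},{"dx":0.02,"dy":0,"dz":2.77,"wx":0,"wy":0,"wz":0,"hand":50},{"dx":0.02,"dy":0,"dz":2.77,"wx":0,"wy":0,"wz":0,"hand":50},{"dx":0.02,"dy":0,"dz":2.77,"wx":0,"wy":0,"wz":0,"hand":50},{"dx":0.02,"dy":0,"dz":2.77,"wx":0,"wy":0,"wz":0,"hand":50},{"dx":0.02,"dy":0,"dz":2.77,"wx":0,"wy":0,"wz":0,"hand":50}]}}

```text
clock: 17.8
eef_pos: [0.4807, 0.2593, 0.062]
tool_rot: [-0.214, 0.977, 0.0, 0.001]
ft_force: [-0.5, 0.6, 3.1]
grip_width: 0.0543
grasp_force: 63.2
```

Call:
{"method": "drive_tool", "body": {"rows": [{"dx":0,"dy":0,"dz":-0.3,"wx":0,"wy":0,"wz":0,"hand":50},{"dx":0,"dy":0,"dz":-0.6,"wx":0,"wy":0,"wz":0,"hand":50},{"dx":0,"dy":0,"dz":-1.0,"wx":0,"wy":0,"wz":0,"hand":50},{"dx":0,"dy":0,"dz":-1.6,"wx":0,"wy":0,"wz":0,"hand":50},{"dx":0,"dy":0,"dz":-2.3,"wx":0,"wy":0,"wz":0,"hand":50},{"dx":0,"dy":0,"dz":-2.8,"wx":0,"wy":0,"wz":0,"hand":50},{"dx":0,"dy":0,"dz":-2.8,"wx":0,"wy":0,"wz":0,"hand":50},{"dx":0,"dy":0,"dz":-2.8,"wx":0,"wy":0,"wz":0,"hand":50}]}}

```text
clock: 18.6
eef_pos: [0.48, 0.2585, 0.201]
tool_rot: [-0.214, 0.977, -0.0, 0.0]
ft_force: [0.2, -0.2, -0.8]
grip_width: 0.0539
grasp_force: 63.6
```

```bash
python3 - <<'E'
from h import *
im=bot.camera("top"); cv2.imwrite("pics/t4.png",im[:,:,::-1])
a=im[210:310,300:460,::-1]; b=im[150:310,440:620,::-1]
a=cv2.resize(a,None,fx=5,fy=5,interpolation=cv2.INTER_CUBIC); cv2.imwrite("pics/t4a.png",a)
o=bot.outline_of("top","lower_crate")
for d in o: print(d['score'],d['extent'],cv2.minAreaRect(cv2.findNonZero(d['region'].astype(np.uint8))))
o=bot.outline_of("top","upper_crate")
for d in o: print('u',d['score'],d['extent'],cv2.minAreaRect(cv2.findNonZero(d['region'].astype(np.uint8))))
E
```

```text
0.6 [374.1, 260.4, 92.3, 43.5] ((373.0833740234375, 259.33514404296875), (40.05575180053711, 90.00048065185547), 88.75463104248047)
0.3 [264.2, 243.2, 52.3, 54.5] ((267.32000732421875, 236.74002075195312), (55.542755126953125, 35.622779846191406), 66.61477661132812)
u 0.79 [533.0, 251.2, 54.9, 94.6] ((531.5, 251.0), (90.0, 49.0), 90.0)
```

View pics/t4a.png

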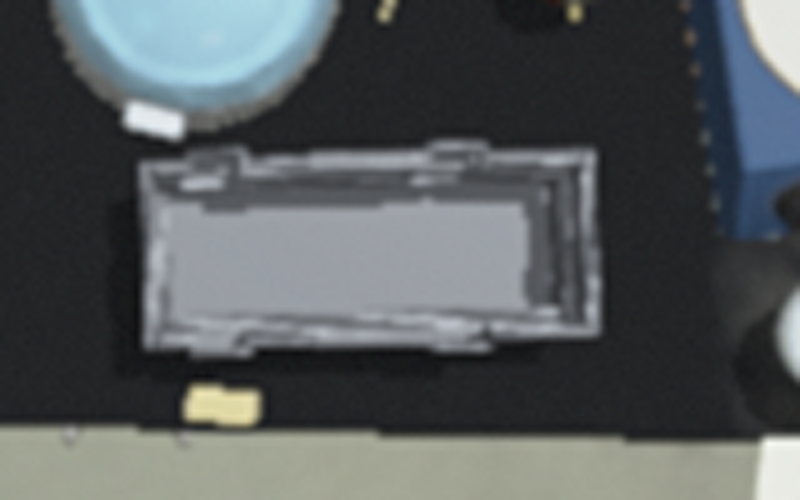

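```bash
cat >> h.py <<'E'
def crate(n,px,z,yaw0):
    """px corners UL,UR,LR,LL of rim for crate with long side in image x"""
    P=unproj(n,px,z)[:,:2]; c=P.mean(0)
    d=(P[0]-P[1])+(P[3]-P[2]); yaw=np.degrees(np.arctan2(d[1],d[0]))
    L=np.linalg.norm(P[0]-P[1]),np.linalg.norm(P[3]-P[2]),np.linalg.norm(P[0]-P[3]),np.linalg.norm(P[1]-P[2])
    print('crate c',c.round(4),'yaw of image-left dir',yaw.round(2),'L',np.round(L,4)); return c,yaw
E
python3 - <<'E'
from h import *
c,y=crate("top",np.array([[140,160],[597,150],[602,335],[147,350]])/5+[299.6,209.6],.075,0)
# expected from blue pose
th=np.radians(y); u=np.array([np.cos(th),np.sin(th)]); t=c+.046*u
print(t, c-.046*u)
go(*t,.2,y+90)
E
```

```text
crate c [ 0.4775 -0.0217] yaw of image-left dir 92.74 L [0.2272 0.2254 0.0944 0.0917]
[0.47533471 0.02428243] [ 0.47972812 -0.06761261]
d [ 2.022 -4.216 -0.009] w [-0.013 -0.041  4.401] curyaw -155.26 pos [0.4789 0.258  0.1991] j6 [0.49 0.06] t 18.75
```

```bash
python3 - <<'E'
from h import *
go(.4755,-.0217,.19,182.7)
E
```

```text
d [ 2.403 -5.052  0.192] w [-0.013 -0.041  4.408] curyaw -155.26 pos [0.4789 0.258  0.1991] j6 [0.49 0.06] t 18.75
```

Call:
{"method": "drive_tool", "body": {"rows": [{"dx":0.4,"dy":-0.8,"dz":-0.2,"wx":0,"wy":0,"wz":0.7,"hand":50},{"dx":0.8,"dy":-1.6,"dz":-0.3,"wx":0,"wy":0,"wz":1.5,"hand":50},{"dx":1.2,"dy":-2.4,"dz":-0.3,"wx":0,"wy":0,"wz":2.2,"hand":50},{"dx":1.6,"dy":-3.3,"dz":-0.3,"wx":0,"wy":0,"wz":3,"hand":50},{"dx":2.0,"dy":-4.2,"dz":-0.2,"wx":0,"wy":0,"wz":3.8,"hand":50},{"dx":2.3,"dy":-4.8,"dz":0,"wx":0,"wy":0,"wz":4.41,"hand":50},{"dx":2.4,"dy":-5.05,"dz":0.19,"wx":0,"wy":0,"wz":4.41,"hand":50},{"dx":2.4,"dy":-5.05,"dz":0.19,"wx":0,"wy":0,"wz":4.41,"hand":50},{"dx":2.4,"dy":-5.05,"dz":0.19,"wx":0,"wy":0,"wz":4.41,"hand":50},{"dx":2.4,"dy":-5.05,"dz":0.19,"wx":0,"wy":0,"wz":4.41,"hand":50}]}}

```text
clock: 19.75
eef_pos: [0.4768, -0.0196, 0.1914]
tool_rot: [-0.025, 1.0, 0.0, -0.0]
ft_force: [0.2, -0.4, -2.1]
grip_width: 0.0541
grasp_force: 63.8
```

```bash
python3 - <<'E'
from h import *
im=bot.camera("scene"); go(.4755,-.0217,.045,182.7)
print(proj("scene",[[.4755,-.0217,.148]]),[ (d['score'],d['extent']) for d in bot.look_for("scene","white_jar_1")])
E
```

```text
d [ 0.033 -0.042  2.933] w [0.003 0.003 0.027] curyaw -177.16 pos [ 0.477  -0.0196  0.1916] j6 [-0.04 -0.09] t 19.8
[[364.72374732 222.31230353]] [(0.82, [361.8, 209.7, 25.8, 31.3])]
```

Call:
{"method": "drive_tool", "body": {"rows": [{"dx":0.03,"dy":-0.04,"dz":0.5,"wx":0,"wy":0,"wz":0,"hand":50},{"dx":0.03,"dy":-0.04,"dz":1.1,"wx":0,"wy":0,"wz":0,"hand":50},{"dx":0.03,"dy":-0.04,"dz":1.7,"wx":0,"wy":0,"wz":0,"hand":50},{"dx":0.03,"dy":-0.04,"dz":2.2,"wx":0,"wy":0,"wz":0,"hand":50},{"dx":0.03,"dy":-0.04,"dz":2.5,"wx":0,"wy":0,"wz":0,"hand":50},{"dx":0.03,"dy":-0.04,"dz":2.7,"wx":0,"wy":0,"wz":0,"hand":50},{"dx":0.03,"dy":-0.04,"dz":2.8,"wx":0,"wy":0,"wz":0,"hand":50},{"dx":0.03,"dy":-0.04,"dz":2.86,"wx":0,"wy":0,"wz":0,"hand":50},{"dx":0.03,"dy":-0.04,"dz":2.9,"wx":0,"wy":0,"wz":0,"hand":50},{"dx":0.03,"dy":-0.04,"dz":2.92,"wx":0,"wy":0,"wz":0,"hand":50}]}}

```text
clock: 20.85
eef_pos: [0.4759, -0.0229, 0.046]
tool_rot: [-0.024, 1.0, -0.0, 0.001]
ft_force: [0.0, 0.3, -1.4]
grip_width: 0.0541
grasp_force: 63.8
```

Call:
{"method": "drive_tool", "body": {"rows": [{"dx":0,"dy":0,"dz":0.02,"wx":0,"wy":0,"wz":0,"hand":50},{"dx":0,"dy":0,"dz":0.04,"wx":0,"wy":0,"wz":0,"hand":50},{"dx":0,"dy":0,"dz":0.05,"wx":0,"wy":0,"wz":0,"hand":50},{"dx":0,"dy":0,"dz":0.05,"wx":0,"wy":0,"wz":0,"hand":50}]}}

```text
clock: 21.25
eef_pos: [0.4759, -0.023, 0.045]
tool_rot: [-0.023, 1.0, 0.0, 0.001]
ft_force: [-3.7, 1.1, 11.9]
grip_width: 0.0542
grasp_force: 65.2
```

Contact. Release slowly and lift.

Call:
{"method": "drive_tool", "body": {"rows": [{"dx":0,"dy":0,"dz":-0.02,"wx":0,"wy":0,"wz":0,"hand":55},{"dx":0,"dy":0,"dz":-0.02,"wx":0,"wy":0,"wz":0,"hand":58},{"dx":0,"dy":0,"dz":-0.02,"wx":0,"wy":0,"wz":0,"hand":65},{"dx":0,"dy":0,"dz":-0.02,"wx":0,"wy":0,"wz":0,"hand":68},{"dx":0,"dy":0,"dz":-0.5,"wx":0,"wy":0,"wz":0,"hand":68},{"dx":0,"dy":0,"dz":-1.3,"wx":0,"wy":0,"wz":0,"hand":68},{"dx":0,"dy":0,"dz":-2.3,"wx":0,"wy":0,"wz":0,"hand":60},{"dx":0,"dy":0,"dz":-3.3,"wx":0,"wy":0,"wz":0,"hand":40},{"dx":0,"dy":0,"dz":-4,"wx":0,"wy":0,"wz":0,"hand":40},{"dx":0,"dy":0,"dz":-4,"wx":0,"wy":0,"wz":0,"hand":40}]}}

```text
clock: 22.25
eef_pos: [0.4786, -0.0231, 0.2488]
tool_rot: [-0.024, 1.0, -0.0, 0.006]
ft_force: [1.5, -1.4, -0.2]
grip_width: 0.0399
grasp_force: 0.0
```

```bash
python3 - <<'E'
from h import *
im=bot.camera("top")
for t in("upper_crate","lower_crate"):
    for d in bot.outline_of("top",t): print(t,round(d['score'],2),d['extent'],cv2.minAreaRect(cv2.findNonZero(d['region'].astype(np.uint8))))
b=im[190:310,480:600,::-1]; cv2.imwrite("pics/t5.png",cv2.resize(b,None,fx=5,fy=5,interpolation=cv2.INTER_CUBIC))
print(proj("top",[[.39,-.3645,.075],[.62,-.3645,.075],[.39,-.4665,.075]]))
go(.505,-.4585,.25,180)
E
```

```text
upper_crate 0.82 [530.7, 251.9, 49.8, 91.9] ((531.5, 250.5), (89.0, 49.0), 90.0)
lower_crate 0.96 [351.8, 260.6, 48.6, 41.3] ((351.5, 259.5), (41.0, 49.0), 90.0)
lower_crate 0.32 [473.1, 278.9, 31.9, 31.8] ((472.5, 277.5), (27.0, 33.0), 90.0)
[[513.05251798 297.83444109]
 [512.979002   204.77640506]
 [555.14983893 298.81980061]]
d [-0.192 -8.731 -0.157] w [ 0.001 -0.013  0.54 ] curyaw -177.3 pos [ 0.4748 -0.0229  0.2422] j6 [-0.05 -0.1 ] t 22.4
```

View pics/t5.png

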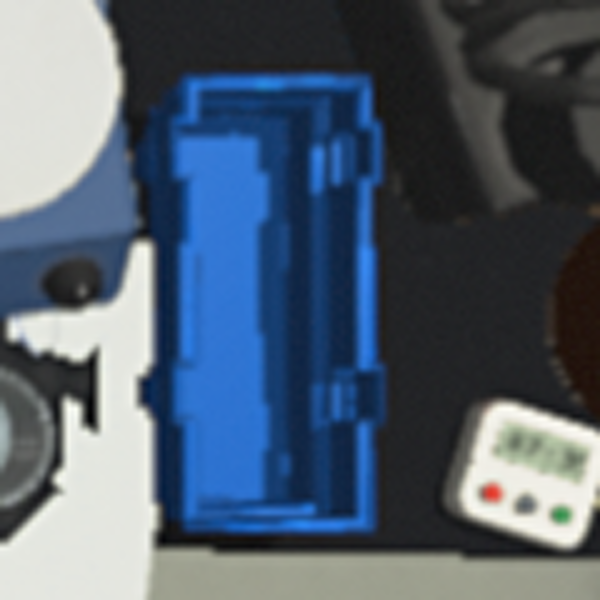

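```bash
python3 - <<'E'
from h import *
c,y=crate("top",np.array([[185,78],[186,530],[374,528],[372,78]])/5+[479.6,189.6],.075,0)
th=np.radians(y); g=c+.0435*np.array([np.sin(th),-np.cos(th)]); print(g)
print(unproj("top",[[591,255]],0))
go(*g,.19,y+180)
E
```

```text
crate c [ 0.5086 -0.4192] yaw of image-left dir 0.01 L [0.2234 0.2219 0.0916 0.0912]
[ 0.50857962 -0.46267972]
[[ 0.50145765 -0.59293123  0.        ]]
d [-0.261 -8.818  1.043] w [ 0.001 -0.013  0.538] curyaw -177.3 pos [ 0.4748 -0.0229  0.2422] j6 [-0.05 -0.1 ] t 22.4
```

Call:
{"method": "drive_tool", "body": {"rows": [{"dx":-0.26,"dy":-8.8,"dz":0,"wx":0,"wy":0,"wz":0.54,"hand":40},{"dx":-0.26,"dy":-8.8,"dz":0,"wx":0,"wy":0,"wz":0.54,"hand":40},{"dx":-0.26,"dy":-8.8,"dz":0,"wx":0,"wy":0,"wz":0.54,"hand":40},{"dx":-0.26,"dy":-8.8,"dz":0,"wx":0,"wy":0,"wz":0.54,"hand":40},{"dx":-0.26,"dy":-8.8,"dz":0,"wx":0,"wy":0,"wz":0.54,"hand":40},{"dx":-0.26,"dy":-8.8,"dz":0,"wx":0,"wy":0,"wz":0.54,"hand":40},{"dx":-0.26,"dy":-8.8,"dz":0,"wx":0,"wy":0,"wz":0.54,"hand":40},{"dx":-0.26,"dy":-8.8,"dz":0,"wx":0,"wy":0,"wz":0.54,"hand":40},{"dx":-0.26,"dy":-8.8,"dz":0,"wx":0,"wy":0,"wz":0.54,"hand":40},{"dx":-0.26,"dy":-8.8,"dz":0.5,"wx":0,"wy":0,"wz":0.54,"hand":40},{"dx":-0.26,"dy":-8.8,"dz":1.04,"wx":0,"wy":0,"wz":0.54,"hand":40},{"dx":-0.26,"dy":-8.8,"dz":1.04,"wx":0,"wy":0,"wz":0.54,"hand":40},{"dx":-0.26,"dy":-8.8,"dz":1.04,"wx":0,"wy":0,"wz":0.54,"hand":40},{"dx":-0.26,"dy":-8.8,"dz":1.04,"wx":0,"wy":0,"wz":0.54,"hand":40}]}}

```text
clock: 23.8
eef_pos: [0.5094, -0.4618, 0.192]
tool_rot: [-0.0, 1.0, -0.0, 0.0]
ft_force: [0.2, -0.3, 0.0]
grip_width: 0.0397
grasp_force: 0.0
```

```bash
python3 - <<'E'
from h import *
bot.camera("top"); print([(d['score'],d['extent']) for d in bot.look_for("top","upper_crate")])
go(.5086,-.4612,.0585,180)
E
```

```text
[(0.97, [531.0, 250.4, 54.3, 93.9]), (0.5, [180.2, 274.2, 30.5, 27.4])]
d [0.03  0.021 2.69 ] w [-0.024  0.026  0.007] curyaw -179.97 pos [ 0.5098 -0.462   0.193 ] j6 [-0.74 -0.74] t 23.9
```

Call:
{"method": "drive_tool", "body": {"rows": [{"dx":0.02,"dy":0.02,"dz":0.8,"wx":0,"wy":0,"wz":0,"hand":40},{"dx":0.02,"dy":0.02,"dz":1.6,"wx":0,"wy":0,"wz":0,"hand":40},{"dx":0.02,"dy":0.02,"dz":2.2,"wx":0,"wy":0,"wz":0,"hand":40},{"dx":0.02,"dy":0.02,"dz":2.55,"wx":0,"wy":0,"wz":0,"hand":40},{"dx":0.02,"dy":0.02,"dz":2.68,"wx":0,"wy":0,"wz":0,"hand":40},{"dx":0.02,"dy":0.02,"dz":2.68,"wx":0,"wy":0,"wz":0,"hand":40},{"dx":0.02,"dy":0.02,"dz":2.68,"wx":0,"wy":0,"wz":0,"hand":20},{"dx":0.02,"dy":0.02,"dz":2.68,"wx":0,"wy":0,"wz":0,"hand":0},{"dx":0.02,"dy":0.02,"dz":2.68,"wx":0,"wy":0,"wz":0,"hand":0},{"dx":0.02,"dy":0.02,"dz":2.68,"wx":0,"wy":0,"wz":0,"hand":0},{"dx":0.02,"dy":0.02,"dz":2.68,"wx":0,"wy":0,"wz":0,"hand":0},{"dx":0.02,"dy":0.02,"dz":2.68,"wx":0,"wy":0,"wz":0,"hand":0}]}}

```text
clock: 25.1
eef_pos: [0.5091, -0.4615, 0.0595]
tool_rot: [-0.0, 1.0, -0.001, 0.002]
ft_force: [-0.0, 0.6, 6.1]
grip_width: 0.0079
grasp_force: 59.8
```

```bash
python3 - <<'E'
from h import *
go(.434,-.02,.3,92.5)
E
```

```text
d [ 1.486  8.82  -4.835] w [6.0000e-03 5.0000e-02 1.7502e+01] curyaw -179.99 pos [ 0.5091 -0.4615  0.0595] j6 [-0.74 -0.74] t 25.1
```

Call:
{"method": "drive_tool", "body": {"rows": [{"dx":0,"dy":0,"dz":-0.2,"wx":0,"wy":0,"wz":0,"hand":0},{"dx":0,"dy":0,"dz":-0.7,"wx":0,"wy":0,"wz":0,"hand":0},{"dx":0,"dy":0,"dz":-1.5,"wx":0,"wy":0,"wz":0,"hand":0},{"dx":0,"dy":0,"dz":-2.3,"wx":0,"wy":0,"wz":0,"hand":0},{"dx":0.3,"dy":0,"dz":-3.1,"wx":0,"wy":0,"wz":0,"hand":0},{"dx":0.8,"dy":0,"dz":-3.8,"wx":0,"wy":0,"wz":0,"hand":0},{"dx":1.3,"dy":0.5,"dz":-4.0,"wx":0,"wy":0,"wz":1,"hand":0},{"dx":1.48,"dy":1.2,"dz":-4.0,"wx":0,"wy":0,"wz":2.5,"hand":0},{"dx":1.48,"dy":2.0,"dz":-4.0,"wx":0,"wy":0,"wz":4,"hand":0},{"dx":1.48,"dy":2.8,"dz":-4.0,"wx":0,"wy":0,"wz":5.5,"hand":0},{"dx":1.48,"dy":3.6,"dz":-4.0,"wx":0,"wy":0,"wz":7,"hand":0},{"dx":1.48,"dy":4.4,"dz":-4.0,"wx":0,"wy":0,"wz":8.5,"hand":0},{"dx":1.48,"dy":5.2,"dz":-4.0,"wx":0,"wy":0,"wz":10,"hand":0},{"dx":1.48,"dy":6.0,"dz":-4.0,"wx":0,"wy":0,"wz":11.5,"hand":0},{"dx":1.48,"dy":6.8,"dz":-4.0,"wx":0,"wy":0,"wz":13,"hand":0},{"dx":1.48,"dy":7.6,"dz":-4.0,"wx":0,"wy":0,"wz":14.5,"hand":0},{"dx":1.48,"dy":8.3,"dz":-4.0,"wx":0,"wy":0,"wz":16,"hand":0},{"dx":1.48,"dy":8.7,"dz":-4.0,"wx":0,"wy":0,"wz":17,"hand":0},{"dx":1.48,"dy":8.82,"dz":-4.0,"wx":0,"wy":0,"wz":17.5,"hand":0},{"dx":1.48,"dy":8.82,"dz":-4.0,"wx":0,"wy":0,"wz":17.5,"hand":0}]}}

```text
clock: 27.1
eef_pos: [0.4336, -0.0188, 0.2573]
tool_rot: [0.691, 0.723, -0.0, -0.0]
ft_force: [0.4, -0.8, -2.0]
grip_width: 0.008
grasp_force: 58.8
```

```bash
python3 - <<'E'
from h import *
go(.434,-.02,.17,92.7)
im=bot.camera("top"); cv2.imwrite("pics/t6.png",cv2.resize(im[180:330,300:460,::-1],None,fx=4,fy=4,interpolation=cv2.INTER_CUBIC))
im=bot.camera("scene"); cv2.imwrite("pics/s6.png",cv2.resize(im[130:300,290:450,::-1],None,fx=4.5,fy=3.5,interpolation=cv2.INTER_CUBIC))
a,b=cv2.imread("pics/t6.png"),cv2.imread("pics/s6.png"); b=cv2.resize(b,(a.shape[1]*600//a.shape[0]*0+400,600)); cv2.imwrite("pics/ts6.png",np.hstack([cv2.resize(a,(400,375)),b[:375] if False else cv2.resize(b,(400,375))]))
E
```

```text
d [-0.024  0.007  1.746] w [-0.002  0.001 -0.011] curyaw 92.64 pos [ 0.4336 -0.0188  0.2573] j6 [-0.04  1.48] t 27.1
```

View pics/t6.png

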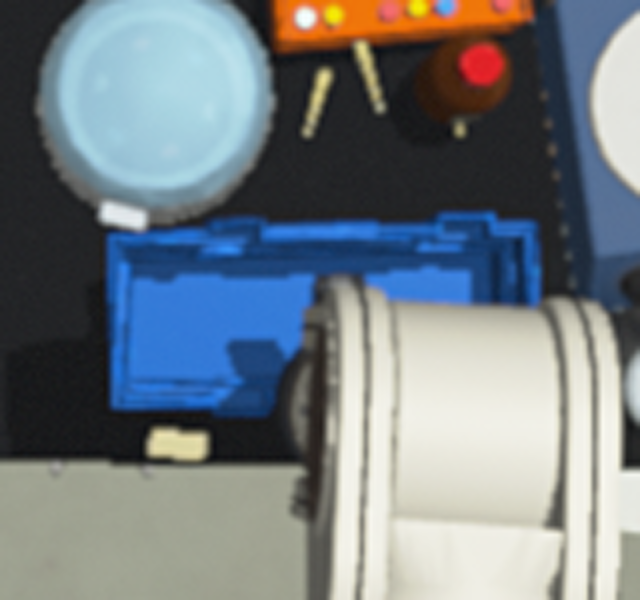

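```bash
python3 - <<'E'
from h import *
p=np.array([[108,235],[540,222],[113,408]])/4+[299.6,179.6]
for z in(.274,):
    P=unproj("top",p,z)[:,:2]; d=P[0]-P[1]; print(P.round(4),'mid far',((P[0]+P[1])/2).round(4),np.linalg.norm(d),np.degrees(np.arctan2(d[1],d[0])), 'mid left end',((P[0]+P[2])/2).round(4))
im=bot.camera("scene")
old=cv2.imread("pics/s2.png"); new=cv2.resize(im[80:300,280:480,::-1],None,fx=3,fy=3,interpolation=cv2.INTER_CUBIC)
for (x,y,w,h) in((120,530,100,100),(300,480,60,80)):
    t=old[y:y+h,x:x+w]; r=cv2.matchTemplate(new,t,cv2.TM_CCOEFF_NORMED); print(cv2.minMaxLoc(r)[1::2],(x,y))
E
```

```text
[[ 0.517   0.0965]
 [ 0.5283 -0.129 ]
 [ 0.4268  0.0921]] mid far [ 0.5226 -0.0162] 0.22574277066836237 92.86329020572776 mid left end [0.4719 0.0943]
(0.993005096912384, (120, 530)) (120, 530)
(0.9957098364830017, (300, 480)) (300, 480)
```

Call:
{"method": "drive_tool", "body": {"rows": [{"dx":-0.055,"dy":0.012,"dz":0.5,"wx":0,"wy":0,"wz":0,"hand":0},{"dx":-0.055,"dy":0.012,"dz":1.0,"wx":0,"wy":0,"wz":0,"hand":0},{"dx":-0.055,"dy":0.012,"dz":1.5,"wx":0,"wy":0,"wz":0,"hand":0},{"dx":-0.055,"dy":0.012,"dz":2.0,"wx":0,"wy":0,"wz":0,"hand":0},{"dx":-0.055,"dy":0.012,"dz":2.3,"wx":0,"wy":0,"wz":0,"hand":0},{"dx":-0.055,"dy":0.012,"dz":2.34,"wx":0,"wy":0,"wz":0,"hand":0},{"dx":-0.055,"dy":0.012,"dz":2.34,"wx":0,"wy":0,"wz":0,"hand":0},{"dx":-0.055,"dy":0.012,"dz":2.34,"wx":0,"wy":0,"wz":0,"hand":0}]}}

```text
clock: 28.05
eef_pos: [0.4356, -0.023, 0.141]
tool_rot: [0.692, 0.722, 0.001, 0.001]
ft_force: [-0.3, 0.2, -2.3]
grip_width: 0.0076
grasp_force: 58.8
```

```bash
python3 - <<'E'
from h import *
go(.4341,-.0215,.129,92.7)
im=crop("scene",310,190,420,300,5,"s7")
E
```

```text
d [ 0.031 -0.03   0.241] w [ 0.023  0.003 -0.047] curyaw 92.47 pos [ 0.4356 -0.023   0.141 ] j6 [-0.05  1.48] t 28.05
```

View pics/s7.png

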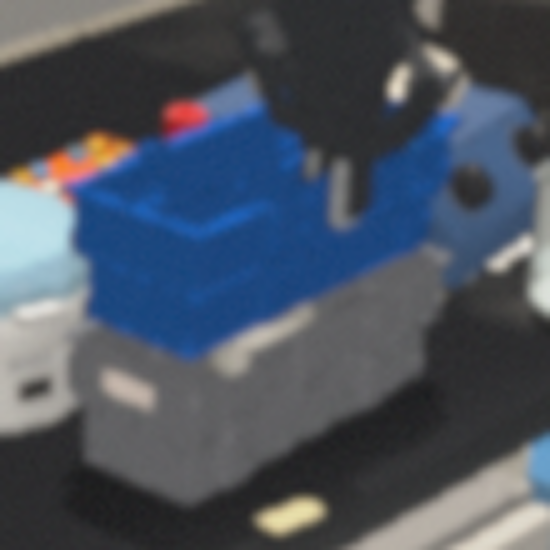

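Blue hangs about 12 mm above seating, aligned over the grey crate (its left label end at crop 130,390 below).

Call:
{"method": "drive_tool", "body": {"rows": [{"dx":0.03,"dy":-0.025,"dz":0,"wx":0,"wy":0,"wz":-0.05,"hand":0},{"dx":0.03,"dy":-0.025,"dz":0.05,"wx":0,"wy":0,"wz":-0.05,"hand":0},{"dx":0.03,"dy":-0.025,"dz":0.1,"wx":0,"wy":0,"wz":-0.05,"hand":0},{"dx":0.03,"dy":-0.025,"dz":0.14,"wx":0,"wy":0,"wz":-0.05,"hand":0},{"dx":0.03,"dy":-0.025,"dz":0.17,"wx":0,"wy":0,"wz":-0.05,"hand":0},{"dx":0.03,"dy":-0.025,"dz":0.18,"wx":0,"wy":0,"wz":-0.05,"hand":0}]}}

```text
clock: 28.7
eef_pos: [0.4332, -0.0211, 0.1307]
tool_rot: [0.69, 0.724, -0.0, -0.0]
ft_force: [-0.4, 0.5, -2.5]
grip_width: 0.0081
grasp_force: 58.9
```

Call:
{"method": "drive_tool", "body": {"rows": [{"dx":0,"dy":0.015,"dz":0.02,"wx":0,"wy":0,"wz":0,"hand":0},{"dx":0,"dy":0.015,"dz":0.04,"wx":0,"wy":0,"wz":0,"hand":0},{"dx":0,"dy":0.015,"dz":0.05,"wx":0,"wy":0,"wz":0,"hand":0},{"dx":0,"dy":0.015,"dz":0.05,"wx":0,"wy":0,"wz":0,"hand":0}]}}

```text
clock: 29.1
eef_pos: [0.4344, -0.021, 0.1294]
tool_rot: [0.69, 0.724, 0.0, 0.0]
ft_force: [-1.7, 0.2, 4.4]
grip_width: 0.0076
grasp_force: 59.9
```

Call:
{"method": "drive_tool", "body": {"rows": [{"dx":0,"dy":0,"dz":0.02,"wx":0,"wy":0,"wz":0,"hand":0},{"dx":0,"dy":0,"dz":0.02,"wx":0,"wy":0,"wz":0,"hand":0},{"dx":0,"dy":0,"dz":0.02,"wx":0,"wy":0,"wz":0,"hand":8},{"dx":0,"dy":0,"dz":0.02,"wx":0,"wy":0,"wz":0,"hand":12},{"dx":0,"dy":0,"dz":0.02,"wx":0,"wy":0,"wz":0,"hand":20},{"dx":0,"dy":0,"dz":0.02,"wx":0,"wy":0,"wz":0,"hand":38},{"dx":0,"dy":0,"dz":0.02,"wx":0,"wy":0,"wz":0,"hand":38},{"dx":0,"dy":0,"dz":-0.8,"wx":0,"wy":0,"wz":0,"hand":38},{"dx":0,"dy":0,"dz":-1.7,"wx":0,"wy":0,"wz":0,"hand":38},{"dx":0,"dy":0,"dz":-2.4,"wx":0,"wy":0,"wz":0,"hand":38},{"dx":0,"dy":0,"dz":-2.4,"wx":0,"wy":0,"wz":0,"hand":38}]}}

```text
clock: 30.2
eef_pos: [0.4373, -0.0212, 0.2535]
tool_rot: [0.69, 0.724, 0.003, 0.004]
ft_force: [-0.1, 0.9, -0.6]
grip_width: 0.0384
grasp_force: 0.0
```

```bash
python3 - <<'E'
from h import *
# knob now bar at 168.5 (or -11.5); turn back by -72 -> needs start yaw choice
go(.5555,.2955,.25,168.5)
crop("scene",310,190,420,300,4,"s8"); 
E
```

```text
d [6.214 2.664 0.092] w [  0.092   0.088 -15.151] curyaw 92.75 pos [ 0.4373 -0.0212  0.2535] j6 [-0.05  1.47] t 30.2
```

Call:
{"method": "drive_tool", "body": {"rows": [{"dx":6.2,"dy":2.65,"dz":0.09,"wx":0,"wy":0,"wz":-15.15,"hand":40},{"dx":6.2,"dy":2.65,"dz":0.09,"wx":0,"wy":0,"wz":-15.15,"hand":40},{"dx":6.2,"dy":2.65,"dz":0.09,"wx":0,"wy":0,"wz":-15.15,"hand":40},{"dx":6.2,"dy":2.65,"dz":0.09,"wx":0,"wy":0,"wz":-15.15,"hand":40},{"dx":6.2,"dy":2.65,"dz":0.09,"wx":0,"wy":0,"wz":-15.15,"hand":40},{"dx":6.2,"dy":2.65,"dz":0.09,"wx":0,"wy":0,"wz":-15.15,"hand":40},{"dx":6.2,"dy":2.65,"dz":0.09,"wx":0,"wy":0,"wz":-15.15,"hand":40},{"dx":6.2,"dy":2.65,"dz":0.09,"wx":0,"wy":0,"wz":-15.15,"hand":40},{"dx":6.2,"dy":2.65,"dz":0.09,"wx":0,"wy":0,"wz":-15.15,"hand":40},{"dx":6.2,"dy":2.65,"dz":0.09,"wx":0,"wy":0,"wz":-15.15,"hand":40},{"dx":6.2,"dy":2.65,"dz":0.09,"wx":0,"wy":0,"wz":-15.15,"hand":40},{"dx":6.2,"dy":2.65,"dz":0.09,"wx":0,"wy":0,"wz":-15.15,"hand":40},{"dx":6.2,"dy":2.65,"dz":0.09,"wx":0,"wy":0,"wz":-15.15,"hand":40}]}}

```text
clock: 31.55
eef_pos: [0.5516, 0.2946, 0.2439]
tool_rot: [0.101, 0.995, -0.0, -0.0]
ft_force: [1.3, -0.6, -0.7]
grip_width: 0.04
grasp_force: 0.0
```

```bash
python3 - <<'E'
from h import *
go(.555,.295,.113,168.5)
im=bot.camera("top"); cv2.imwrite("pics/t9.png",im[:,:,::-1]); s=bot.camera("scene"); cv2.imwrite("pics/s9.png",s[:,:,::-1])
for d in bot.outline_of("top","upper_crate"): print(round(d['score'],2),d['extent'],cv2.minAreaRect(cv2.findNonZero(d['region'].astype(np.uint8))))
a=cv2.resize(im[210:310,310:440,::-1],(400,308),interpolation=cv2.INTER_CUBIC); b=cv2.resize(s[190:300,300:440,::-1],(400,314),interpolation=cv2.INTER_CUBIC)
cv2.imwrite("pics/c9.png",np.hstack([a,b[:308]]))
E
```

```text
d [-0.065  0.022  2.619] w [-0.    -0.001 -0.018] curyaw 168.41 pos [0.5516 0.2946 0.2439] j6 [0.49 0.69] t 31.55
0.75 [374.8, 260.1, 99.1, 44.9] ((375.8486633300781, 259.084716796875), (43.1746826171875, 96.28606414794922), 88.83085632324219)
```

View pics/c9.png

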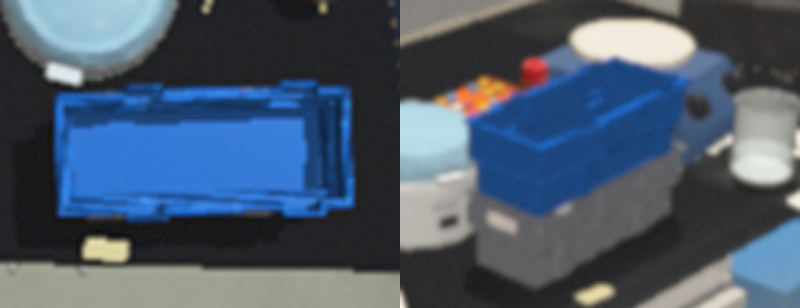

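Blue is stacked squarely on grey, turned (rim corners in crop 55,93 / 349,86 / 354,207 / 60,216). Now grip the knob.

Call:
{"method": "drive_tool", "body": {"rows": [{"dx":-0.065,"dy":0.02,"dz":0.9,"wx":0,"wy":0,"wz":0,"hand":40},{"dx":-0.065,"dy":0.02,"dz":1.8,"wx":0,"wy":0,"wz":0,"hand":40},{"dx":-0.065,"dy":0.02,"dz":2.3,"wx":0,"wy":0,"wz":0,"hand":40},{"dx":-0.065,"dy":0.02,"dz":2.55,"wx":0,"wy":0,"wz":0,"hand":40},{"dx":-0.065,"dy":0.02,"dz":2.6,"wx":0,"wy":0,"wz":0,"hand":40},{"dx":-0.065,"dy":0.02,"dz":2.6,"wx":0,"wy":0,"wz":0,"hand":40},{"dx":-0.065,"dy":0.02,"dz":2.6,"wx":0,"wy":0,"wz":0,"hand":10},{"dx":-0.065,"dy":0.02,"dz":2.6,"wx":0,"wy":0,"wz":0,"hand":5},{"dx":-0.065,"dy":0.02,"dz":2.6,"wx":0,"wy":0,"wz":0,"hand":5},{"dx":-0.065,"dy":0.02,"dz":2.6,"wx":0,"wy":0,"wz":0,"hand":5},{"dx":-0.065,"dy":0.02,"dz":2.6,"wx":0,"wy":0,"wz":0,"hand":5}]}}

```text
clock: 32.8
eef_pos: [0.5564, 0.2967, 0.1164]
tool_rot: [0.1, 0.995, 0.002, 0.002]
ft_force: [0.1, 2.3, 6.6]
grip_width: 0.0121
grasp_force: 59.9
```

```bash
python3 - <<'E'
from h import *
c,y=crate("top",np.array([[55,93],[349,86],[354,207],[60,216]])/3.077+[309.8,209.8],.145,0)
go(.5545,.294,.113,94.8)
E
```

```text
crate c [ 0.4783 -0.0206] yaw of image-left dir 92.73 L [0.2243 0.2233 0.0938 0.092 ]
d [ 0.027 -0.061  0.067] w [6.5000e-02 5.0000e-03 1.4746e+01] curyaw 168.53 pos [0.5564 0.2967 0.1164] j6 [0.49 0.69] t 32.8
```

Blue centre matches grey's within 1 mm. Turn −73.7°, release, and step aside.

Call:
{"method": "drive_tool", "body": {"rows": [{"dx":0,"dy":0,"dz":0,"wx":0,"wy":0,"wz":0.6,"hand":5},{"dx":0,"dy":0,"dz":0,"wx":0,"wy":0,"wz":1.8,"hand":5},{"dx":0,"dy":0,"dz":0,"wx":0,"wy":0,"wz":3,"hand":5},{"dx":0,"dy":0,"dz":0,"wx":0,"wy":0,"wz":4.3,"hand":5},{"dx":0,"dy":0,"dz":0,"wx":0,"wy":0,"wz":5.6,"hand":5},{"dx":0,"dy":0,"dz":0,"wx":0,"wy":0,"wz":6.9,"hand":5},{"dx":0,"dy":0,"dz":0,"wx":0,"wy":0,"wz":8.2,"hand":5},{"dx":0,"dy":0,"dz":0,"wx":0,"wy":0,"wz":9.5,"hand":5},{"dx":0,"dy":0,"dz":0,"wx":0,"wy":0,"wz":10.8,"hand":5},{"dx":0,"dy":0,"dz":0,"wx":0,"wy":0,"wz":12.1,"hand":5},{"dx":0,"dy":0,"dz":0,"wx":0,"wy":0,"wz":13.3,"hand":5},{"dx":0,"dy":0,"dz":0,"wx":0,"wy":0,"wz":14.3,"hand":5},{"dx":0,"dy":0,"dz":0,"wx":0,"wy":0,"wz":14.75,"hand":5},{"dx":0,"dy":0,"dz":0,"wx":0,"wy":0,"wz":14.75,"hand":5},{"dx":0,"dy":0,"dz":0,"wx":0,"wy":0,"wz":14.75,"hand":5}]}}

```text
clock: 34.3
eef_pos: [0.5545, 0.295, 0.1163]
tool_rot: [0.677, 0.736, 0.0, 0.0]
ft_force: [-3.3, -1.1, 9.8]
grip_width: 0.0119
grasp_force: 60.5
```

Call:
{"method": "drive_tool", "body": {"rows": [{"dx":0,"dy":0,"dz":0,"wx":0,"wy":0,"wz":0,"hand":20},{"dx":0,"dy":0,"dz":0,"wx":0,"wy":0,"wz":0,"hand":40},{"dx":0,"dy":0,"dz":0,"wx":0,"wy":0,"wz":0,"hand":40},{"dx":0,"dy":0,"dz":-1,"wx":0,"wy":0,"wz":0,"hand":40},{"dx":0,"dy":0,"dz":-2,"wx":0,"wy":0,"wz":0,"hand":64},{"dx":1,"dy":0,"dz":-2.2,"wx":0,"wy":0,"wz":0,"hand":64},{"dx":2,"dy":0,"dz":-2.2,"wx":0,"wy":0,"wz":0,"hand":64},{"dx":2.5,"dy":0,"dz":-2.2,"wx":0,"wy":0,"wz":0,"hand":64},{"dx":2.5,"dy":0,"dz":-2.2,"wx":0,"wy":0,"wz":0,"hand":64}]}}

```text
clock: 35.2
eef_pos: [0.5434, 0.4237, 0.2226]
tool_rot: [0.675, 0.737, -0.0, -0.0]
ft_force: [-0.5, 0.6, -1.3]
grip_width: 0.0638
grasp_force: 0.0
```

```bash
cat >> h.py <<'E'
def lid():
    im=bot.camera("top"); cv2.imwrite("pics/lid%.1f.png"%bot.get_obs()['clock'],im[:,:,::-1])
    ds=[(d['score'],d['extent']) for d in bot.look_for("top","amber_jar_1")]; print(ds)
    g=im.astype(int); 
    # blue cup ring in the opening: vivid blue pixels
    m=((g[:,:,2]>150)&(g[:,:,0]<70)&(g[:,:,1]<120)); ys,xs=np.nonzero(m[230:285,215:305]); ys+=230; xs+=215
    print('blue',len(xs),xs.min(),xs.max(),ys.min(),ys.max())
    # black lid within 18 px of opening
    c=proj("top",[[.4803,.262,.082]])[0]; print('expected lid px',c)
    yy,xx=np.mgrid[:480,:640]; k=(g.max(2)<55)&(np.hypot(xx-c[0],yy-c[1])<17)&1
    n,l,st,ce=cv2.connectedComponentsWithStats(k.astype(np.uint8)); i=1+st[1:,4].argmax(); print('lid comp',st[i],ce[i],unproj("top",[ce[i]],.082))
E
python3 - <<'E'
from h import *
lid(); go(.4815,.2588,.2,204)
E
```

```text
[(0.83, [261.3, 256.3, 24.2, 26.6])]
blue 51 231 273 244 267
expected lid px [259.42694359 255.85022068]
lid comp [250 246  20  21  82] [257.42682927 257.73170732] [[0.47555158 0.26682025 0.082     ]]
d [-3.108 -1.521  0.464] w [-2.6000e-02 -1.0000e-03 -2.1836e+01] curyaw 94.82 pos [0.5442 0.4201 0.2229] j6 [0.66 2.14] t 35.3
```

```bash
python3 - <<'E'
import cv2,glob
im=cv2.imread(sorted(glob.glob("pics/lid*.png"))[0])[238:276,240:284].astype(int)
for y,r in enumerate(im):
    print(238+y,''.join('B' if (p[0]>120 and p[2]<90) else '#' if p.max()<60 else '+' if p.max()<90 else ('o' if p[2]>p[0]+15 else '-') if p.max()<150 else '.' for p in r))
E
```

```text
238 ................--.-------------------------
239 ...............--....-----------------------
240 ............----.........---------------.---
241 -.......-------............-----------------
242 --------------..................------------
243 -------------.....................----------
244 ------------......BBBBBB..............------
245 ----------......BB------BBB.............----
246 -.------......B-++#####+++-BB..............-
247 ....-........-+###########+-BB..............
248 ............-+##########+##++BB.............
249 ...........-###########+++##++BB............
250 ..........-+###########++++##+-B............
251 ..........-###########+#++++##+BB...........
252 .........-+###########+++#++##+-B...........
253 .........-#############++++++#+-BB..........
254 .........-##############+#+++#+oBB..........
255 .........+###############++++#+oBB..........
256 ........-+################+++##+BB..........
257 ........-+#################+##+oBB..........
258 ........-+###############++++#+-BB..........
259 ........-+###############+++##+-BB..........
260 ........--+##############++##+--B...........
261 ........--+##################+-.B..........-
262 ........---+############+####+BB..........-+
263 ........--B-+###############+-BB.........o+#
264 ........---B-+############++-BB.........-+##
265 .........---B-++##########+-BB.........-####
266 .........----B--+++#####+-BBB.........-#####
267 ..........-----B----+++-BBBB........-+######
268 ...........------BBBB-BBB.-o......-+########
269 ............-----...---.........-+##########
270 .............----............o-+############
271 ...........................oo+##############
272 ........................---+################
273 ---.................---+####################
274 ###++--------------++#######################
275 ############################################
```

Call:
{"method": "drive_tool", "body": {"rows": [{"dx":-3.08,"dy":-1.59,"dz":0.1,"wx":0,"wy":0,"wz":-21.76,"hand":64},{"dx":-3.08,"dy":-1.59,"dz":0.1,"wx":0,"wy":0,"wz":-21.76,"hand":64},{"dx":-3.08,"dy":-1.59,"dz":0.1,"wx":0,"wy":0,"wz":-21.76,"hand":64},{"dx":-3.08,"dy":-1.59,"dz":0.1,"wx":0,"wy":0,"wz":-21.76,"hand":64},{"dx":-3.08,"dy":-1.59,"dz":0.1,"wx":0,"wy":0,"wz":-21.76,"hand":64},{"dx":-3.08,"dy":-1.59,"dz":0.1,"wx":0,"wy":0,"wz":-21.76,"hand":64},{"dx":-3.08,"dy":-1.59,"dz":0.1,"wx":0,"wy":0,"wz":-21.76,"hand":64},{"dx":-3.08,"dy":-1.59,"dz":0.1,"wx":0,"wy":0,"wz":-21.76,"hand":64},{"dx":-3.08,"dy":-1.59,"dz":0.1,"wx":0,"wy":0,"wz":-21.76,"hand":64},{"dx":-3.08,"dy":-1.59,"dz":0.1,"wx":0,"wy":0,"wz":-21.76,"hand":64},{"dx":-3.08,"dy":-1.59,"dz":0.1,"wx":0,"wy":0,"wz":-21.76,"hand":64},{"dx":-3.08,"dy":-1.59,"dz":0.1,"wx":0,"wy":0,"wz":-21.76,"hand":64},{"dx":-3.08,"dy":-1.59,"dz":0.46,"wx":0,"wy":0,"wz":-21.76,"hand":64},{"dx":-3.08,"dy":-1.59,"dz":0.46,"wx":0,"wy":0,"wz":-21.76,"hand":64},{"dx":-3.08,"dy":-1.59,"dz":0.46,"wx":0,"wy":0,"wz":-21.76,"hand":64},{"dx":-3.08,"dy":-1.59,"dz":0.46,"wx":0,"wy":0,"wz":-21.76,"hand":64}]}}

```text
clock: 36.9
eef_pos: [0.4785, 0.2592, 0.2017]
tool_rot: [-0.203, 0.979, 0.0, 0.0]
ft_force: [0.6, -0.1, 0.2]
grip_width: 0.064
grasp_force: 0.0
```

```bash
python3 - <<'E'
from h import *
print(unproj("top",[[260,256.3]],.082))
go(.478,.260,.061,203.6)
E
```

```text
[[0.47921621 0.26055182 0.082     ]]
d [0.005 0.018 2.814] w [-0.001  0.008 -0.038] curyaw -156.59 pos [0.4785 0.2592 0.2017] j6 [0.5  0.09] t 36.9
```

Call:
{"method": "drive_tool", "body": {"rows": [{"dx":0.01,"dy":0.01,"dz":0.8,"wx":0,"wy":0,"wz":0,"hand":64},{"dx":0.01,"dy":0.01,"dz":1.6,"wx":0,"wy":0,"wz":0,"hand":64},{"dx":0.01,"dy":0.01,"dz":2.2,"wx":0,"wy":0,"wz":0,"hand":64},{"dx":0.01,"dy":0.01,"dz":2.6,"wx":0,"wy":0,"wz":0,"hand":64},{"dx":0.01,"dy":0.01,"dz":2.8,"wx":0,"wy":0,"wz":0,"hand":64},{"dx":0.01,"dy":0.01,"dz":2.8,"wx":0,"wy":0,"wz":0,"hand":64},{"dx":0.01,"dy":0.01,"dz":2.8,"wx":0,"wy":0,"wz":0,"hand":50},{"dx":0.01,"dy":0.01,"dz":2.8,"wx":0,"wy":0,"wz":0,"hand":50},{"dx":0.01,"dy":0.01,"dz":2.8,"wx":0,"wy":0,"wz":0,"hand":50},{"dx":0.01,"dy":0.01,"dz":2.8,"wx":0,"wy":0,"wz":0,"hand":50},{"dx":0.01,"dy":0.01,"dz":2.8,"wx":0,"wy":0,"wz":0,"hand":50}]}}

```text
clock: 38.0
eef_pos: [0.4784, 0.2606, 0.0622]
tool_rot: [-0.204, 0.979, 0.0, 0.001]
ft_force: [-0.3, 0.5, 5.2]
grip_width: 0.0546
grasp_force: 63.4
```

Call:
{"method": "drive_tool", "body": {"rows": [{"dx":0,"dy":0,"dz":-0.3,"wx":0,"wy":0,"wz":0,"hand":50},{"dx":0,"dy":0,"dz":-0.6,"wx":0,"wy":0,"wz":0,"hand":50},{"dx":0,"dy":0,"dz":-1.0,"wx":0,"wy":0,"wz":0,"hand":50},{"dx":0,"dy":0,"dz":-1.6,"wx":0,"wy":0,"wz":0,"hand":50},{"dx":0,"dy":0,"dz":-2.3,"wx":0,"wy":0,"wz":0,"hand":50},{"dx":0,"dy":0,"dz":-3.1,"wx":0,"wy":0,"wz":0,"hand":50},{"dx":0,"dy":0,"dz":-3.8,"wx":0,"wy":0,"wz":0,"hand":50},{"dx":0,"dy":0,"dz":-3.8,"wx":0,"wy":0,"wz":0,"hand":50},{"dx":0,"dy":0,"dz":-3.8,"wx":0,"wy":0,"wz":0,"hand":50}]}}

```text
clock: 38.9
eef_pos: [0.4777, 0.2601, 0.2514]
tool_rot: [-0.204, 0.979, 0.0, 0.001]
ft_force: [-0.2, -0.4, -1.8]
grip_width: 0.0544
grasp_force: 63.6
```

```bash
cat >> h.py <<'E'
def moved():
    im=bot.camera("top")[:,:,::-1]; o=cv2.imread("pics/t9.png")
    for n,(x,y,w,h) in dict(crateR=(385,232,44,55),crateL=(318,232,40,55),beaker=(450,255,45,40),stain=(400,185,32,30),tape=(160,255,36,36)).items():
        r=cv2.matchTemplate(im[y-15:y+h+15,x-15:x+w+15],o[y:y+h,x:x+w],cv2.TM_CCOEFF_NORMED); m=cv2.minMaxLoc(r); print(n,round(m[1],3),np.array(m[3])-15)
E
python3 - <<'E'
from h import *
moved(); go(.4748,.0247,.21,182.7)
E
```

```text
crateR 1.0 [0 0]
crateL 1.0 [0 0]
beaker 1.0 [0 0]
stain 0.999 [0 0]
tape 0.552 [0 0]
d [ 1.916 -4.29   0.803] w [-0.007 -0.02   4.169] curyaw -156.45 pos [0.477  0.2597 0.2499] j6 [0.5  0.09] t 38.95
```

Call:
{"method": "drive_tool", "body": {"rows": [{"dx":0.4,"dy":-0.8,"dz":0,"wx":0,"wy":0,"wz":0.8,"hand":50},{"dx":0.8,"dy":-1.6,"dz":0,"wx":0,"wy":0,"wz":1.6,"hand":50},{"dx":1.2,"dy":-2.5,"dz":0,"wx":0,"wy":0,"wz":2.5,"hand":50},{"dx":1.6,"dy":-3.4,"dz":0,"wx":0,"wy":0,"wz":3.4,"hand":50},{"dx":1.85,"dy":-4.0,"dz":0.1,"wx":0,"wy":0,"wz":4.17,"hand":50},{"dx":1.92,"dy":-4.29,"dz":0.4,"wx":0,"wy":0,"wz":4.17,"hand":50},{"dx":1.92,"dy":-4.29,"dz":0.8,"wx":0,"wy":0,"wz":4.17,"hand":50},{"dx":1.92,"dy":-4.29,"dz":0.8,"wx":0,"wy":0,"wz":4.17,"hand":50},{"dx":1.92,"dy":-4.29,"dz":0.8,"wx":0,"wy":0,"wz":4.17,"hand":50},{"dx":1.92,"dy":-4.29,"dz":0.8,"wx":0,"wy":0,"wz":4.17,"hand":50}]}}

```text
clock: 39.95
eef_pos: [0.4753, 0.0255, 0.2111]
tool_rot: [-0.024, 1.0, -0.0, -0.0]
ft_force: [1.0, 0.1, -0.9]
grip_width: 0.055
grasp_force: 63.8
```

```bash
python3 - <<'E'
from h import *
go(.4748,.0247,.1155,182.7)
E
```

```text
d [ 0.01  -0.015  1.913] w [-0.    -0.003  0.009] curyaw -177.26 pos [0.4753 0.0255 0.2111] j6 [0.05 0.01] t 39.95
```

Call:
{"method": "drive_tool", "body": {"rows": [{"dx":0.01,"dy":-0.015,"dz":0.4,"wx":0,"wy":0,"wz":0,"hand":50},{"dx":0.01,"dy":-0.015,"dz":0.9,"wx":0,"wy":0,"wz":0,"hand":50},{"dx":0.01,"dy":-0.015,"dz":1.3,"wx":0,"wy":0,"wz":0,"hand":50},{"dx":0.01,"dy":-0.015,"dz":1.6,"wx":0,"wy":0,"wz":0,"hand":50},{"dx":0.01,"dy":-0.015,"dz":1.75,"wx":0,"wy":0,"wz":0,"hand":50},{"dx":0.01,"dy":-0.015,"dz":1.83,"wx":0,"wy":0,"wz":0,"hand":50},{"dx":0.01,"dy":-0.015,"dz":1.87,"wx":0,"wy":0,"wz":0,"hand":50},{"dx":0.01,"dy":-0.015,"dz":1.89,"wx":0,"wy":0,"wz":0,"hand":50},{"dx":0.01,"dy":-0.015,"dz":1.91,"wx":0,"wy":0,"wz":0,"hand":50},{"dx":0.01,"dy":-0.015,"dz":1.91,"wx":0,"wy":0,"wz":0,"hand":50}]}}

```text
clock: 40.95
eef_pos: [0.4751, 0.0243, 0.1159]
tool_rot: [-0.024, 1.0, 0.0, 0.0]
ft_force: [0.2, -0.2, -1.2]
grip_width: 0.0547
grasp_force: 63.8
```

Call:
{"method": "drive_tool", "body": {"rows": [{"dx":0,"dy":0,"dz":0.015,"wx":0,"wy":0,"wz":0,"hand":50},{"dx":0,"dy":0,"dz":0.03,"wx":0,"wy":0,"wz":0,"hand":50},{"dx":0,"dy":0,"dz":0.03,"wx":0,"wy":0,"wz":0,"hand":50}]}}

```text
clock: 41.25
eef_pos: [0.4752, 0.0243, 0.1152]
tool_rot: [-0.023, 1.0, 0.0, 0.001]
ft_force: [-1.4, -0.5, 5.6]
grip_width: 0.0544
grasp_force: 64.5
```

Call:
{"method": "drive_tool", "body": {"rows": [{"dx":0,"dy":0,"dz":0,"wx":0,"wy":0,"wz":0,"hand":55},{"dx":0,"dy":0,"dz":0,"wx":0,"wy":0,"wz":0,"hand":58},{"dx":0,"dy":0,"dz":0,"wx":0,"wy":0,"wz":0,"hand":64},{"dx":0,"dy":0,"dz":0,"wx":0,"wy":0,"wz":0,"hand":66},{"dx":0,"dy":0,"dz":-0.5,"wx":0,"wy":0,"wz":0,"hand":66},{"dx":0,"dy":0,"dz":-1.2,"wx":0,"wy":0,"wz":0,"hand":66},{"dx":0,"dy":0,"dz":-2.1,"wx":0,"wy":0,"wz":0,"hand":60},{"dx":0,"dy":0,"dz":-2.8,"wx":0,"wy":0,"wz":0,"hand":40},{"dx":0,"dy":0,"dz":-2.8,"wx":0,"wy":0,"wz":0,"hand":40},{"dx":0,"dy":0,"dz":-2.8,"wx":0,"wy":0,"wz":0,"hand":40}]}}

```text
clock: 42.25
eef_pos: [0.4753, 0.0243, 0.2546]
tool_rot: [-0.024, 1.0, 0.0, 0.001]
ft_force: [-0.4, 0.6, -0.3]
grip_width: 0.0402
grasp_force: 0.0
```

```bash
python3 - <<'E'
from h import *
go(.5555,.2955,.25,274.8)
E
```

```text
d [-1.858  5.342  0.095] w [-1.900e-02  1.800e-02 -1.842e+01] curyaw -177.3 pos [0.4753 0.0243 0.2546] j6 [0.05 0.  ] t 42.25
```

Call:
{"method": "drive_tool", "body": {"rows": [{"dx":-1.86,"dy":5.34,"dz":0.09,"wx":0,"wy":0,"wz":-18.42,"hand":40},{"dx":-1.86,"dy":5.34,"dz":0.09,"wx":0,"wy":0,"wz":-18.42,"hand":40},{"dx":-1.86,"dy":5.34,"dz":0.09,"wx":0,"wy":0,"wz":-18.42,"hand":40},{"dx":-1.86,"dy":5.34,"dz":0.09,"wx":0,"wy":0,"wz":-18.42,"hand":40},{"dx":-1.86,"dy":5.34,"dz":0.09,"wx":0,"wy":0,"wz":-18.42,"hand":40},{"dx":-1.86,"dy":5.34,"dz":0.09,"wx":0,"wy":0,"wz":-18.42,"hand":40},{"dx":-1.86,"dy":5.34,"dz":0.09,"wx":0,"wy":0,"wz":-18.42,"hand":40},{"dx":-1.86,"dy":5.34,"dz":0.09,"wx":0,"wy":0,"wz":-18.42,"hand":40},{"dx":-1.86,"dy":5.34,"dz":0.09,"wx":0,"wy":0,"wz":-18.42,"hand":40},{"dx":-1.86,"dy":5.34,"dz":0.09,"wx":0,"wy":0,"wz":-18.42,"hand":40},{"dx":-1.86,"dy":5.34,"dz":0.09,"wx":0,"wy":0,"wz":-18.42,"hand":40},{"dx":-1.86,"dy":5.34,"dz":0.09,"wx":0,"wy":0,"wz":-18.42,"hand":40},{"dx":-1.86,"dy":5.34,"dz":0.09,"wx":0,"wy":0,"wz":-18.42,"hand":40},{"dx":-1.86,"dy":5.34,"dz":0.09,"wx":0,"wy":0,"wz":-18.42,"hand":40}]}}

```text
clock: 43.65
eef_pos: [0.5547, 0.2952, 0.2485]
tool_rot: [0.736, -0.677, -0.0, 0.001]
ft_force: [0.4, -0.7, 0.1]
grip_width: 0.04
grasp_force: 0.0
```

```bash
python3 - <<'E'
from h import *
go(.555,.295,.114,274.8)
E
```

```text
d [ 0.003 -0.009  2.69 ] w [ 0.018 -0.008 -0.018] curyaw -85.29 pos [0.5547 0.2952 0.2485] j6 [ 0.49 -1.16] t 43.65
```

Call:
{"method": "drive_tool", "body": {"rows": [{"dx":0,"dy":-0.01,"dz":0.9,"wx":0,"wy":0,"wz":0,"hand":40},{"dx":0,"dy":-0.01,"dz":1.8,"wx":0,"wy":0,"wz":0,"hand":40},{"dx":0,"dy":-0.01,"dz":2.3,"wx":0,"wy":0,"wz":0,"hand":40},{"dx":0,"dy":-0.01,"dz":2.6,"wx":0,"wy":0,"wz":0,"hand":40},{"dx":0,"dy":-0.01,"dz":2.67,"wx":0,"wy":0,"wz":0,"hand":40},{"dx":0,"dy":-0.01,"dz":2.67,"wx":0,"wy":0,"wz":0,"hand":40},{"dx":0,"dy":-0.01,"dz":2.67,"wx":0,"wy":0,"wz":0,"hand":10},{"dx":0,"dy":-0.01,"dz":2.67,"wx":0,"wy":0,"wz":0,"hand":5},{"dx":0,"dy":-0.01,"dz":2.67,"wx":0,"wy":0,"wz":0,"hand":5},{"dx":0,"dy":-0.01,"dz":2.67,"wx":0,"wy":0,"wz":0,"hand":5},{"dx":0,"dy":-0.01,"dz":2.67,"wx":0,"wy":0,"wz":0,"hand":5}]}}

```text
clock: 44.75
eef_pos: [0.5544, 0.2958, 0.1178]
tool_rot: [0.736, -0.677, -0.001, -0.0]
ft_force: [-5.0, -0.3, 3.5]
grip_width: 0.0118
grasp_force: 61.8
```

Call:
{"method": "drive_tool", "body": {"rows": [{"dx":0,"dy":0,"dz":0,"wx":0,"wy":0,"wz":0.6,"hand":5},{"dx":0,"dy":0,"dz":0,"wx":0,"wy":0,"wz":1.8,"hand":5},{"dx":0,"dy":0,"dz":0,"wx":0,"wy":0,"wz":3,"hand":5},{"dx":0,"dy":0,"dz":0,"wx":0,"wy":0,"wz":4.3,"hand":5},{"dx":0,"dy":0,"dz":0,"wx":0,"wy":0,"wz":5.6,"hand":5},{"dx":0,"dy":0,"dz":0,"wx":0,"wy":0,"wz":6.9,"hand":5},{"dx":0,"dy":0,"dz":0,"wx":0,"wy":0,"wz":8.2,"hand":5},{"dx":0,"dy":0,"dz":0,"wx":0,"wy":0,"wz":9.5,"hand":5},{"dx":0,"dy":0,"dz":0,"wx":0,"wy":0,"wz":10.8,"hand":5},{"dx":0,"dy":0,"dz":0,"wx":0,"wy":0,"wz":12.1,"hand":5},{"dx":0,"dy":0,"dz":0,"wx":0,"wy":0,"wz":13.3,"hand":5},{"dx":0,"dy":0,"dz":0,"wx":0,"wy":0,"wz":14.1,"hand":5},{"dx":0,"dy":0,"dz":0,"wx":0,"wy":0,"wz":14.4,"hand":5},{"dx":0,"dy":0,"dz":0,"wx":0,"wy":0,"wz":14.4,"hand":5},{"dx":0,"dy":0,"dz":0,"wx":0,"wy":0,"wz":14.4,"hand":5}]}}

```text
clock: 46.25
eef_pos: [0.5531, 0.2966, 0.1178]
tool_rot: [-0.198, 0.98, 0.001, -0.001]
ft_force: [-8.0, 1.6, 5.4]
grip_width: 0.0118
grasp_force: 62.0
```

Call:
{"method": "drive_tool", "body": {"rows": [{"dx":0,"dy":0,"dz":0,"wx":0,"wy":0,"wz":0,"hand":20},{"dx":0,"dy":0,"dz":0,"wx":0,"wy":0,"wz":0,"hand":40},{"dx":0,"dy":0,"dz":0,"wx":0,"wy":0,"wz":0,"hand":40},{"dx":0,"dy":0,"dz":-1,"wx":0,"wy":0,"wz":0,"hand":40},{"dx":0,"dy":0,"dz":-2,"wx":0,"wy":0,"wz":0,"hand":64},{"dx":0,"dy":1,"dz":-2.2,"wx":0,"wy":0,"wz":0,"hand":64},{"dx":0,"dy":2,"dz":-2.2,"wx":0,"wy":0,"wz":0,"hand":64},{"dx":0,"dy":2.7,"dz":-2.2,"wx":0,"wy":0,"wz":0,"hand":64},{"dx":0,"dy":2.7,"dz":-2.2,"wx":0,"wy":0,"wz":0,"hand":64}]}}

```text
clock: 47.15
eef_pos: [0.5012, 0.4243, 0.226]
tool_rot: [-0.201, 0.98, 0.001, 0.0]
ft_force: [0.5, -0.5, -0.5]
grip_width: 0.0645
grasp_force: 0.0
```

```bash
python3 - <<'E'
from h import *
im=bot.camera("top")[238:276,240:284,::-1].astype(int)
for y,r in enumerate(im):
    print(238+y,''.join('B' if (p[0]>120 and p[2]<90) else '#' if p.max()<60 else '+' if p.max()<90 else ('o' if p[2]>p[0]+15 else '-') if p.max()<150 else '.' for p in r))
go(.478,.260,.2,203.6)
E
```

```text
238 ................--.------------.--.---------
239 ...............--....---------.-------------
240 -...........----.........--------------....-
241 ---...---------............----------..-.-.-
242 --------------..................------------
243 -------------.....................---------.
244 ------------.......BBBB...............-----.
245 ----------......BB------BBB.............----
246 -.-----........-++######+--BB...............
247 .............B-+#########+++BB..............
248 ............-+#######+#+#++++BB.............
249 ...........-+########+++++##++BB............
250 ..........-+#########++++++#++-B............
251 ..........-###########++++++#+o-B...........
252 .........-+#########+#++++++#+o-B...........
253 .........-##############++++##+-BB..........
254 .........+#########+###+#++++#+o-B..........
255 .........+#########+###++++++#+o-B..........
256 ........-+##############+#+++##+BB..........
257 ........-+#############+#++++##+BB..........
258 ........-+##############++++##+-BB..........
259 ........-+##############++++##+-BB..........
260 ........-+########
[... 173 characters left out ...]

264 ........----++############+--BB.........-+##
265 ...........---+###########--BB.........-####
266 .........-..-B--++++#####-BBB.........-#####
267 .........--.---BB---+++--BBB........-+######
268 ..........-------BBBBBBBB.-o......-+########
269 ...........------.----..........-+##########
270 .............-----.--........o-+############
271 ...........................oo+##############
272 ........................---+################
273 ---.................---+####################
274 ###++-----------++-++#######################
275 ############################################
d [ 1.715 -2.794  0.516] w [-0.001  0.006 -0.116] curyaw -156.98 pos [0.5023 0.4221 0.2258] j6 [0.7 0.3] t 47.2
```

Amber B sits in the same place as A did. Same pick.

Call:
{"method": "drive_tool", "body": {"rows": [{"dx":1.71,"dy":-2.79,"dz":0.1,"wx":0,"wy":0,"wz":-0.12,"hand":64},{"dx":1.71,"dy":-2.79,"dz":0.1,"wx":0,"wy":0,"wz":-0.12,"hand":64},{"dx":1.71,"dy":-2.79,"dz":0.1,"wx":0,"wy":0,"wz":-0.12,"hand":64},{"dx":1.71,"dy":-2.79,"dz":0.1,"wx":0,"wy":0,"wz":-0.12,"hand":64},{"dx":1.71,"dy":-2.79,"dz":0.3,"wx":0,"wy":0,"wz":-0.12,"hand":64},{"dx":1.71,"dy":-2.79,"dz":0.51,"wx":0,"wy":0,"wz":-0.12,"hand":64},{"dx":1.71,"dy":-2.79,"dz":0.51,"wx":0,"wy":0,"wz":-0.12,"hand":64},{"dx":1.71,"dy":-2.79,"dz":0.51,"wx":0,"wy":0,"wz":-0.12,"hand":64},{"dx":1.71,"dy":-2.79,"dz":0.51,"wx":0,"wy":0,"wz":-0.12,"hand":64}]}}

```text
clock: 48.1
eef_pos: [0.4786, 0.2592, 0.2002]
tool_rot: [-0.203, 0.979, 0.0, -0.0]
ft_force: [0.7, 0.3, 0.1]
grip_width: 0.064
grasp_force: 0.0
```

```bash
python3 - <<'E'
from h import *
go(.478,.260,.061,203.6)
E
```

```text
d [0.005 0.02  2.785] w [ 0.001 -0.002 -0.023] curyaw -156.52 pos [0.4786 0.2592 0.2002] j6 [0.5  0.09] t 48.1
```

Call:
{"method": "drive_tool", "body": {"rows": [{"dx":0.01,"dy":0.01,"dz":0.8,"wx":0,"wy":0,"wz":0,"hand":64},{"dx":0.01,"dy":0.01,"dz":1.6,"wx":0,"wy":0,"wz":0,"hand":64},{"dx":0.01,"dy":0.01,"dz":2.2,"wx":0,"wy":0,"wz":0,"hand":64},{"dx":0.01,"dy":0.01,"dz":2.6,"wx":0,"wy":0,"wz":0,"hand":64},{"dx":0.01,"dy":0.01,"dz":2.77,"wx":0,"wy":0,"wz":0,"hand":64},{"dx":0.01,"dy":0.01,"dz":2.77,"wx":0,"wy":0,"wz":0,"hand":64},{"dx":0.01,"dy":0.01,"dz":2.77,"wx":0,"wy":0,"wz":0,"hand":50},{"dx":0.01,"dy":0.01,"dz":2.77,"wx":0,"wy":0,"wz":0,"hand":50},{"dx":0.01,"dy":0.01,"dz":2.77,"wx":0,"wy":0,"wz":0,"hand":50},{"dx":0.01,"dy":0.01,"dz":2.77,"wx":0,"wy":0,"wz":0,"hand":50},{"dx":0.01,"dy":0.01,"dz":2.77,"wx":0,"wy":0,"wz":0,"hand":50}]}}

```text
clock: 49.2
eef_pos: [0.4781, 0.2585, 0.0623]
tool_rot: [-0.203, 0.979, 0.0, 0.0]
ft_force: [-0.2, 0.2, -0.3]
grip_width: 0.0545
grasp_force: 63.3
```

Call:
{"method": "drive_tool", "body": {"rows": [{"dx":0,"dy":0,"dz":-0.3,"wx":0,"wy":0,"wz":0,"hand":50},{"dx":0,"dy":0,"dz":-0.6,"wx":0,"wy":0,"wz":0,"hand":50},{"dx":0,"dy":0,"dz":-1.0,"wx":0,"wy":0,"wz":0,"hand":50},{"dx":0,"dy":0,"dz":-1.6,"wx":0,"wy":0,"wz":0,"hand":50},{"dx":0,"dy":0,"dz":-2.3,"wx":0,"wy":0,"wz":0,"hand":50},{"dx":0,"dy":0,"dz":-3.1,"wx":0,"wy":0,"wz":0,"hand":50},{"dx":0,"dy":0,"dz":-3.8,"wx":0,"wy":0,"wz":0,"hand":50},{"dx":0,"dy":0,"dz":-3.8,"wx":0,"wy":0,"wz":0,"hand":50},{"dx":0,"dy":0,"dz":-3.8,"wx":0,"wy":0,"wz":0,"hand":50}]}}

```text
clock: 50.1
eef_pos: [0.4782, 0.2585, 0.2527]
tool_rot: [-0.203, 0.979, 0.0, 0.001]
ft_force: [-0.9, -0.6, -2.6]
grip_width: 0.0547
grasp_force: 63.5
```

```bash
python3 - <<'E'
from h import *
moved(); go(.4792,-.0672,.23,182.7)
E
```

```text
crateR 0.999 [0 0]
crateL 0.836 [0 0]
beaker 1.0 [0 0]
stain 0.999 [0 0]
tape 0.559 [0 0]
d [ 2.55  -5.986  0.427] w [-3.000e-03 -1.400e-02  4.139e+00] curyaw -156.61 pos [0.4774 0.2581 0.2512] j6 [0.5  0.09] t 50.15
```

Call:
{"method": "drive_tool", "body": {"rows": [{"dx":0.4,"dy":-0.9,"dz":0,"wx":0,"wy":0,"wz":0.7,"hand":50},{"dx":0.8,"dy":-1.8,"dz":0,"wx":0,"wy":0,"wz":1.4,"hand":50},{"dx":1.15,"dy":-2.7,"dz":0,"wx":0,"wy":0,"wz":2.1,"hand":50},{"dx":1.5,"dy":-3.6,"dz":0,"wx":0,"wy":0,"wz":2.8,"hand":50},{"dx":1.9,"dy":-4.5,"dz":0,"wx":0,"wy":0,"wz":3.5,"hand":50},{"dx":2.3,"dy":-5.4,"dz":0,"wx":0,"wy":0,"wz":4.14,"hand":50},{"dx":2.5,"dy":-5.85,"dz":0.1,"wx":0,"wy":0,"wz":4.14,"hand":50},{"dx":2.55,"dy":-5.99,"dz":0.42,"wx":0,"wy":0,"wz":4.14,"hand":50},{"dx":2.55,"dy":-5.99,"dz":0.42,"wx":0,"wy":0,"wz":4.14,"hand":50},{"dx":2.55,"dy":-5.99,"dz":0.42,"wx":0,"wy":0,"wz":4.14,"hand":50},{"dx":2.55,"dy":-5.99,"dz":0.42,"wx":0,"wy":0,"wz":4.14,"hand":50}]}}

```text
clock: 51.25
eef_pos: [0.4796, -0.0663, 0.2308]
tool_rot: [-0.024, 1.0, 0.0, -0.0]
ft_force: [-0.0, 0.8, -1.3]
grip_width: 0.0544
grasp_force: 63.7
```

```bash
python3 - <<'E'
from h import *
go(.4792,-.0672,.1158,182.7)
E
```

```text
d [ 0.008 -0.018  2.3  ] w [ 0.005 -0.01   0.013] curyaw -177.24 pos [ 0.4796 -0.0663  0.2308] j6 [-0.14 -0.19] t 51.25
```

Call:
{"method": "drive_tool", "body": {"rows": [{"dx":0.01,"dy":-0.015,"dz":0.6,"wx":0,"wy":0,"wz":0,"hand":50},{"dx":0.01,"dy":-0.015,"dz":1.2,"wx":0,"wy":0,"wz":0,"hand":50},{"dx":0.01,"dy":-0.015,"dz":1.6,"wx":0,"wy":0,"wz":0,"hand":50},{"dx":0.01,"dy":-0.015,"dz":1.95,"wx":0,"wy":0,"wz":0,"hand":50},{"dx":0.01,"dy":-0.015,"dz":2.12,"wx":0,"wy":0,"wz":0,"hand":50},{"dx":0.01,"dy":-0.015,"dz":2.2,"wx":0,"wy":0,"wz":0,"hand":50},{"dx":0.01,"dy":-0.015,"dz":2.25,"wx":0,"wy":0,"wz":0,"hand":50},{"dx":0.01,"dy":-0.015,"dz":2.28,"wx":0,"wy":0,"wz":0,"hand":50},{"dx":0.01,"dy":-0.015,"dz":2.3,"wx":0,"wy":0,"wz":0,"hand":50},{"dx":0.01,"dy":-0.015,"dz":2.3,"wx":0,"wy":0,"wz":0,"hand":50}]}}

```text
clock: 52.25
eef_pos: [0.4797, -0.068, 0.1165]
tool_rot: [-0.024, 1.0, -0.0, 0.001]
ft_force: [0.3, -0.4, -1.2]
grip_width: 0.0545
grasp_force: 63.7
```

Call:
{"method": "drive_tool", "body": {"rows": [{"dx":0,"dy":0,"dz":0.01,"wx":0,"wy":0,"wz":0,"hand":50},{"dx":0,"dy":0,"dz":0.02,"wx":0,"wy":0,"wz":0,"hand":50},{"dx":0,"dy":0,"dz":0.02,"wx":0,"wy":0,"wz":0,"hand":50}]}}

```text
clock: 52.55
eef_pos: [0.4796, -0.068, 0.1153]
tool_rot: [-0.023, 1.0, -0.0, 0.0]
ft_force: [-0.2, 0.5, -1.3]
grip_width: 0.0549
grasp_force: 63.7
```

Call:
{"method": "drive_tool", "body": {"rows": [{"dx":0,"dy":0,"dz":0.01,"wx":0,"wy":0,"wz":0,"hand":50},{"dx":0,"dy":0,"dz":0.02,"wx":0,"wy":0,"wz":0,"hand":50},{"dx":0,"dy":0,"dz":0.02,"wx":0,"wy":0,"wz":0,"hand":50}]}}

```text
clock: 52.85
eef_pos: [0.4797, -0.068, 0.1152]
tool_rot: [-0.024, 1.0, -0.0, 0.001]
ft_force: [-2.5, 1.2, 7.0]
grip_width: 0.0547
grasp_force: 64.2
```

Contact. Release, lift, and withdraw.

Call:
{"method": "drive_tool", "body": {"rows": [{"dx":0,"dy":0,"dz":0,"wx":0,"wy":0,"wz":0,"hand":55},{"dx":0,"dy":0,"dz":0,"wx":0,"wy":0,"wz":0,"hand":58},{"dx":0,"dy":0,"dz":0,"wx":0,"wy":0,"wz":0,"hand":64},{"dx":0,"dy":0,"dz":0,"wx":0,"wy":0,"wz":0,"hand":66},{"dx":0,"dy":0,"dz":-0.5,"wx":0,"wy":0,"wz":0,"hand":66},{"dx":0,"dy":0,"dz":-1.2,"wx":0,"wy":0,"wz":0,"hand":66},{"dx":0,"dy":0,"dz":-2.1,"wx":0,"wy":0,"wz":0,"hand":60},{"dx":0.5,"dy":-1,"dz":-2.8,"wx":0,"wy":0,"wz":0,"hand":60},{"dx":1.5,"dy":-3,"dz":-2.8,"wx":0,"wy":0,"wz":0,"hand":60},{"dx":2.5,"dy":-5,"dz":-2.8,"wx":0,"wy":0,"wz":0,"hand":60},{"dx":2.5,"dy":-5,"dz":-2.8,"wx":0,"wy":0,"wz":0,"hand":60},{"dx":2.5,"dy":-5,"dz":-2.8,"wx":0,"wy":0,"wz":0,"hand":60},{"dx":2.5,"dy":-5,"dz":-2.8,"wx":0,"wy":0,"wz":0,"hand":60}]}}

```text
clock: 54.15
eef_pos: [0.3647, -0.3258, 0.2539]
tool_rot: [-0.023, 1.0, -0.0, -0.0]
ft_force: [1.0, -0.3, 0.6]
grip_width: 0.0598
grasp_force: 0.0
```

```bash
python3 - <<'E'
from h import *
moved()
im=bot.camera("top"); s=bot.camera("scene")
a=cv2.resize(im[180:310,150:490,::-1],(800,306),interpolation=cv2.INTER_CUBIC); b=cv2.resize(s[180:310,190:450,::-1],(586,293),interpolation=cv2.INTER_CUBIC)
c=np.zeros((599,800,3),np.uint8); c[:306]=a; c[306:,:586]=b; cv2.imwrite("pics/fin.png",c)
E
```

```text
crateR 0.67 [0 0]
crateL 0.837 [0 0]
beaker 1.0 [0 0]
stain 0.999 [0 0]
tape 0.343 [-1  0]
```

View pics/fin.png

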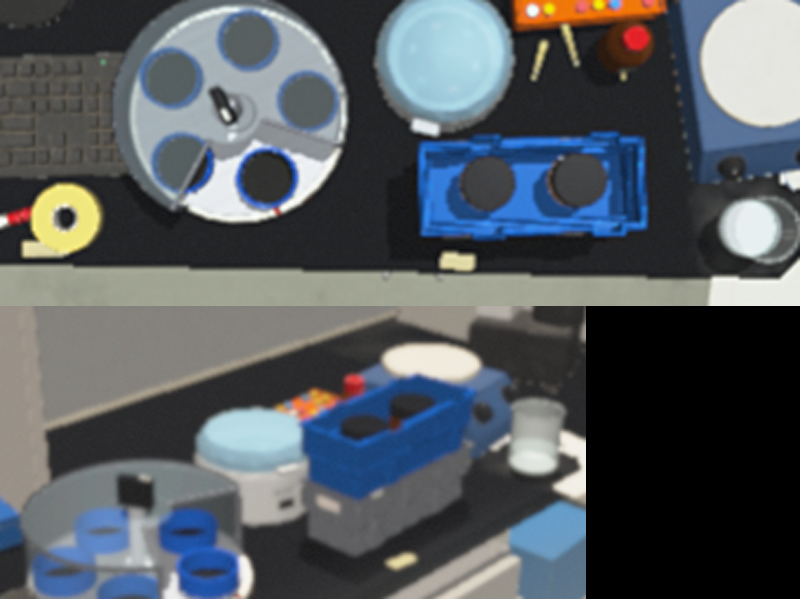

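The final view shows both amber jars upright in the blue crate (crop 488,183 and 578,180). The stack is square, all cups are empty and the bystanders are in place.

```bash
python3 -c "
from workcell import bot
print(bot.job_done())"
```

```text
the job is handed in; nothing more can be done
None
```

The job is handed in, with no verdict returned: the one white jar is in the grey crate, both amber jars are in the blue crate stacked squarely on it end for end, and the stain bottle, tape roll and beaker are where they were; I stacked the blue crate before loading the amber jars into it.

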